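# Rebuild the spring buffer of a bench press

### The arm

A 7-joint arm with a two-finger parallel gripper is mounted at the origin on the work surface. World frame = base frame: x ahead of the robot, y to its left, z up, the work surface at z = 0. Lengths are in m, angles in rad, forces in N, time in s.
With the tool pointing down it reaches from about 0.4 to 0.875 m from the base axis. Payload 6.5 kg.
Tool frame: the origin (TCP) lies midway between the tips of the shut fingers; the grasp point (between the pads) lies 19 mm behind it; z points along the fingers, y is the line along which they close (so a half turn about z gives the same grasp; the last joint's range is limited). The gripper opens to 88 mm and grips with 3 to 60 N. Pads are 18 mm wide; open, the fingers measure 123 mm over their backs; the gripper's body (75 mm by 187 mm) begins 45 mm behind the grasp point.
Start: joints at [-1.365, 0.536, -0.004, 1.538, 0.003, 1.067, -0.071], TCP at [0.174, 0.626, 0.239] pointing down, gripper open.
Joint ranges: [-2.7, 2.7], [-0.37, 2.16], [-1.27, 1.26], [0.24, 2.4], [-1.31, 4.45], [0.19, 1.91], [-2.76, 2.76]. Speed limits (rad/s): [2.39, 2.39, 3.14, 3.14, 3.14, 3.14, 3.14].

### API

Orientations are given as [roll, pitch, yaw] about the fixed x, y, z axes, in that order (R = Rz(yaw) Ry(pitch) Rx(roll)).
In Python, from plant import bot gives the robot as it stands.
- The arm moves only by the shell command python3 -m jog 'ROWS'. ROWS is JSON, a list of rows, each an object with "translation": the shift along the world's x, y, z in mm, a list of three; "angular": the turn, a rotation vector about the world's x, y, z in degrees, a list of three; "claw": the gripper's target within -1 to 1 (fully open at 1, half-way at 0, shut at -1). In form: [{"translation": [tx, ty, tz], "angular": [wx, wy, wz], "claw": claw}, ...]. A call has 1 to 20 rows; each row shifts and turns the commanded pose from where the row before left it; what a row does not reach is not made up. A row lasts 1/10 s, in which the tool goes at most 50 mm and 8.59 degrees, less where a joint would pass 70% of its speed; a pose out of reach is approached as far as the arm can. A call with a gripper value outside its range is refused whole. The fingers move at their own pace and stop on an object; the grip force is fixed at half the most. Time passes only in rows, so rows that do not move let the fingers close. It gives the time, the measured TCP pose, the force, the opening and the grip force at its end, in the units of the state.
- bot.sense(): the state, without advancing time (a new reading comes with each control period).
- bot.read_camera(name): name is "scene" or "top" or "wrist"; returns (picture, depth): 420x560x3 uint8, red, green, blue; 420x560 float32, m along the optical axis (not along the pixel's ray), 0 where there is no reading.
- bot.calibration(name): a dict with "intrinsics" (3x3 intrinsics, pixels), "k1" (the pictures are not rectified: a ray, as slopes to the right and down, at radius r is drawn at 1 + k1 r^2 times it, then the intrinsics apply), "rvec" (rotation vector, rad) and "tvec" (3), from world to camera coordinates, as OpenCV has them; the wrist camera has in their place "tool_from_camera" (4x4, takes a point from camera to tool coordinates, whose origin is the TCP and whose axes are the flange's). Camera axes: x right, y down, z forward; pixel columns grow to the right and rows downward; lengths in m; the calibration is good to about 2 mm. A picture is of the moment at which its call begins: read the wrist's pose just before it. calibration takes no time and is no camera call.
- bot.job_done(): hands the job in; it is judged then, once.
Trained networks look in the newest picture that a camera, given by its name, has taken for a name from the list of things; names that differ only in an ending like _2 or _b are one class to them, and where a whole thing is asked for, a point or a joint stands for the part that bears it (a point fixed in the world has none). Each returns a list of dicts, best first, with "score" (0 to 1); they miss things now and then, are a little off and sometimes report something else, mostly with a low value. They report only what shows in the picture. A call takes as long as a camera call. They do not tell look-alikes from the thing itself.
- bot.boxes_of(camera, target): "location" ([row, column] as shares, 0 to 1, of the picture: columns of its width, rows of its height, amid what is visible of it).
- bot.outline_of(camera, target): "region" (420x560 bool, what is visible of it) and "location" ([row, column] as shares, 0 to 1, of the picture: columns of its width, rows of its height, amid what is visible of it).
The state is a dict: "time": time; "joint_pos": joint angles; "qd": joint speeds; "joint_torque": joint torques, N m; "eef_pos": TCP position; "eef_rot": TCP orientation; "wrist_force": force on the tool from outside, world axes, zero at the start; "torque": the same for the moment, N m; "grip_width": finger opening in m; "grasp_force": force on a finger pad.
Only numpy, scipy, OpenCV 4.12 (cv2) and the standard library are available. Lean on these libraries where they do the work, as an engineer would, in place of code of your own. Each camera call takes 0.05 s, during which the arm holds its last target. There are 200 camera calls.

### The job

Rebuild the spring buffer of the press: first feel down into the housing's socket with the feeler rod for a worn bush left in it, lift that out if there is one, then seat the new arbor upright in the socket, fully home with its foot flush. Then thread all the cone washers there are onto the arbor's post in alternation, the bottom one with its wide rim down, the next wide rim up, and so on, each resting flat on the one below; the feeler must end up standing back in its stand. Leave the mug, bottle and bowl where they are.

Things in the scene. Friction and masses are not known exactly. Their poses are not given: they have to be found in the camera images.
- housing: fixed grey cast spring housing of a bench press, block 130 x 130 x 57 mm tall with a bolt head 3 mm high near each top corner; origin at the centre of its underside, sides along its x and y. A round socket, 73 mm wide and 45 mm deep, opens upward in the middle.
- socket_mouth (a point): centre of the socket's mouth, level with the housing's top, 57 mm above the table
- socket_floor (a point): centre of the socket's flat floor, 45 mm below the mouth; z up. A worn bush may or may not still lie on it (never reported; feel for it; another such worn bush may lie on the bench and is of no concern): a loose dark steel puck 66 mm wide, 12 mm thick, 150 g, with a knob 14 mm thick and 12 mm tall in its middle to lift it by (knob top 24 mm above the socket floor, 21 mm below the mouth)
- arbor: loose new steel arbor, about 0.5 kg, standing on its foot: a round foot 69 mm wide and 45 mm tall with a chamfered lower edge, which fills the socket exactly flush when seated, and on it a post 20 mm thick and 54 mm tall with a tapered top (99 mm overall). Origin at the centre of the underside, z up along the post.
- arbor_foot (a point): centre of the arbor's underside; z along the post
- arbor_seat (a point): centre of the top face of the arbor's foot, 45 mm above its underside, on which the first washer rests; z along the post
- arbor_post (a point): point on the post's axis, half-way up the post, 27 mm above the top face of the foot; the post is gripped here or above
- washer_a_mid (a point): steel conical spring washer (shallow hollow cone), 60 mm outside, 26 mm hole, 14 mm tall, 120 g; the wide rim has an upright outer wall 7 mm tall to grip. Lies WIDE RIM DOWN, small end up (like an upturned bowl; the grip wall is its lower 7 mm). It goes on the arbor as it lies, not turned over. Point at its centre, 7 mm above its underside, z up.
- washer_b_mid (a point): steel conical spring washer (shallow hollow cone), 60 mm outside, 26 mm hole, 14 mm tall, 120 g; the wide rim has an upright outer wall 7 mm tall to grip. Lies WIDE RIM DOWN, small end up (like an upturned bowl; the grip wall is its lower 7 mm). It goes on the arbor as it lies, not turned over. Point at its centre, 7 mm above its underside, z up.
- washer_c_mid (a point): steel conical spring washer (shallow hollow cone), 60 mm outside, 26 mm hole, 14 mm tall, 120 g; the wide rim has an upright outer wall 7 mm tall to grip. Lies WIDE RIM UP, small end down (like a bowl; the grip wall is its upper 7 mm); may be absent. It goes on the arbor as it lies, not turned over. Point at its centre, 7 mm above its underside, z up.
- washer_d_mid (a point): steel conical spring washer (shallow hollow cone), 60 mm outside, 26 mm hole, 14 mm tall, 120 g; the wide rim has an upright outer wall 7 mm tall to grip. Lies WIDE RIM UP, small end down (like a bowl; the grip wall is its upper 7 mm); may be absent. It goes on the arbor as it lies, not turned over. Point at its centre, 7 mm above its underside, z up.
- stand: fixed wooden block 70 x 70 x 55 mm tall with one round upright hole 17 mm wide and 45 mm deep that holds the feeler rod; origin at the centre of its underside
- stand_floor (a point): centre of the floor of the stand's hole, 10 mm above the table; z up
- feeler_grip (a point): centre of the feeler rod's black handle. The feeler is a loose rod 145 mm long standing in the stand: an aluminium rod 14 mm thick and 100 mm long with a round-edged tip below, and above it a handle 26 mm thick and 45 mm tall. z points from the tip to the handle. 120 g
- feeler_tip (a point): lower end of the feeler rod, on its axis, 122.5 mm below the middle of the handle; z points towards the handle
- mug: bystander: white mug 82 mm wide, 92 mm tall; origin at the centre of its underside
- bottle: bystander: black drink bottle 70 mm wide, 190 mm tall; origin at the centre of its underside
- bowl: bystander: yellow bowl 150 mm wide, 60 mm tall; origin at the centre of its underside
- washer_a: the same washer as point washer_a_mid; origin at the centre of its underside
- washer_b: the same washer as point washer_b_mid; origin at the centre of its underside
- washer_c: the same washer as point washer_c_mid; origin at the centre of its underside
- washer_d: the same washer as point washer_d_mid; origin at the centre of its underside
- feeler: the feeler rod; origin at its tip
Not all that is in view belongs to the job. Leave any blue, orange or purple look-alike of the washer_a alone.

How it is judged:
By the outcome, as a careful person would: the job done as asked, in the order asked, and still so for the second after the job is handed in, with the robot touching nothing.
Of washer_c, washer_d only 1 to 2 are there at a start; the rules pass over those that are not, and their reading is None.
Of old_bush, bench_bush only 1 to 2 are there at a start; the rules pass over those that are not, and their reading is None.
At some moment in a run one of washer_a, washer_b, washer_c, washer_d may be knocked a few centimetres aside while the robot is not near it.
It also fails if it takes over 210 s, if anything falls off the work surface, if the arm or the gripper's body presses on something with over 40 N, if the wrist force passes 120 N, or if a joint passes its speed limit or range.

## Working session

There is one attempt and no reset: what is moved stays moved. The work goes in short steps, Python scripts to look and compute and a shell command to move; the robot and the scene stay as the last step left them, time stands still between calls to the robot, and variables do not carry over. Pictures are saved under pics/ and viewed, at most 14 in all, crops included, and the job is handed in when it is done.

```bash
ls; mkdir -p pics
cat > h.py <<'E'
import numpy as np, cv2
from scipy.spatial.transform import Rotation as R
from plant import bot
def campose(name, st=None):
    c=bot.calibration(name)
    if name=='wrist':
        st=st or bot.sense(); T=np.eye(4); T[:3,:3]=R.from_euler('xyz',st['eef_rot']).as_matrix(); T[:3,3]=st['eef_pos']
        return c, T@np.array(c['tool_from_camera'])
    T=np.eye(4); T[:3,:3]=R.from_rotvec(np.ravel(c['rvec'])).as_matrix(); T[:3,3]=np.ravel(c['tvec'])
    return c, np.linalg.inv(T)
def cloud(name):
    st=bot.sense(); im,d=bot.read_camera(name); c,T=campose(name,st)
    K=np.array(c['intrinsics']); v,u=np.mgrid[:420,:560]
    x=(u-K[0,2])/K[0,0]; y=(v-K[1,2])/K[1,1]; rd=np.hypot(x,y); r=rd.copy()
    k=float(np.ravel(c['k1'])[0])
    for _ in range(20): r=rd/(1+k*r*r)
    s=np.where(rd>0,r/np.maximum(rd,1e-9),1)
    P=np.stack([x*s*d,y*s*d,d],-1)@T[:3,:3].T+T[:3,3]; P[d<=0]=np.nan
    return im,P
def save(im,n): cv2.imwrite('pics/'+n,im[...,::-1])
E
python3 - <<'E'
from h import *
print(bot.sense())
for n in ['scene','top']:
    im,P=cloud(n); save(im,n+'0.png'); np.save(n+'P.npy',P); np.save(n+'I.npy',im)
    for t in ['housing','arbor','washer_a','washer_c','stand','feeler','mug','bottle','bowl']:
        for o in bot.outline_of(n,t):
            m=o['region']; q=P[m]; q=q[~np.isnan(q[:,0])]
            print(n,t,round(o['score'],2),np.round(np.array(o['location'])*[420,560]).astype(int),m.sum(),np.round(np.median(q,0),3) if len(q) else None, np.round(np.percentile(q,98,axis=0)[2],3) if len(q) else None)
E
```

```text
pics
{'time': 0.0, 'joint_pos': array([-1.36518425,  0.53714531, -0.00443995,  1.53884453,  0.00259154,
        1.06730212, -0.0712064 ]), 'qd': array([-0.00020339,  0.0009707 , -0.00121864, -0.00032349, -0.00060252,
       -0.00209855, -0.00039824]), 'joint_torque': array([ 1.32173104e-04, -5.70995486e+01,  9.90747884e-01, -2.51614934e+01,
       -5.62852586e-02,  1.79146486e-02,  1.68013667e-04]), 'eef_pos': array([0.17436097, 0.62555084, 0.23786373]), 'eef_rot': array([-3.13990311e+00,  1.16460419e-04,  2.86984320e+00]), 'wrist_force': array([ 0.09338934, -0.56147682,  0.90925456]), 'torque': array([ 0.03813768, -0.0224339 ,  0.01915894]), 'grasp_force': 0.0, 'grip_width': 0.08782298144903983}
scene housing 0.56 [228 273] 1794 [0.552 0.013 0.053] 0.061
scene arbor 0.84 [183 221] 371 [ 0.605 -0.268  0.044] 0.098
scene washer_a 0.77 [300 327] 309 [0.539 0.327 0.012] 0.018
scene washer_a 0.7 [276 299] 176 [0.558 0.211 0.011] 0.017
scene washer_a 0.68 [231 272] 1886 [0.552 0.013 0.052] 0.061
scene washer_a 0.67 [235 340] 203 [0.358 0.117 0.01 ] 0.017
scene washer_a 0.64 [241 369] 171 
[... 2409 characters left out ...]
41 0.326 0.01 ] 0.018
top washer_c 0.28 [287 126] 894 [0.333 0.417 0.125] 0.191
top stand 0.86 [248 392] 686 [ 0.423 -0.269  0.053] 0.061
top stand 0.35 [185 395] 514 [ 0.593 -0.278  0.044] 0.099
top mug 0.91 [289 449] 1152 [ 0.313 -0.425  0.035] 0.094
top mug 0.71 [184 394] 578 [ 0.594 -0.278  0.044] 0.098
top mug 0.61 [206 222] 323 [0.551 0.198 0.009] 0.017
top bottle 0.91 [289 127] 905 [0.333 0.417 0.125] 0.191
top bottle 0.33 [247 396] 734 [ 0.425 -0.269  0.053] 0.065
top bowl 0.61 [132 225] 2376 [0.745 0.178 0.022] 0.061
top bowl 0.58 [204 293] 2531 [ 0.547 -0.005  0.054] 0.061
top bowl 0.58 [244 408] 119 [ 0.429 -0.274  0.152] 0.158
top bowl 0.46 [256 164] 310 [0.421 0.35  0.009] 0.017
```

Run:
```python
from h import *
im=np.load('topI.npy'); c=im[110:330,100:470]; save(cv2.resize(c,(800,476),interpolation=cv2.INTER_CUBIC),'topcrop.png')
```

```text
(no output)
```

View pics/topcrop.png

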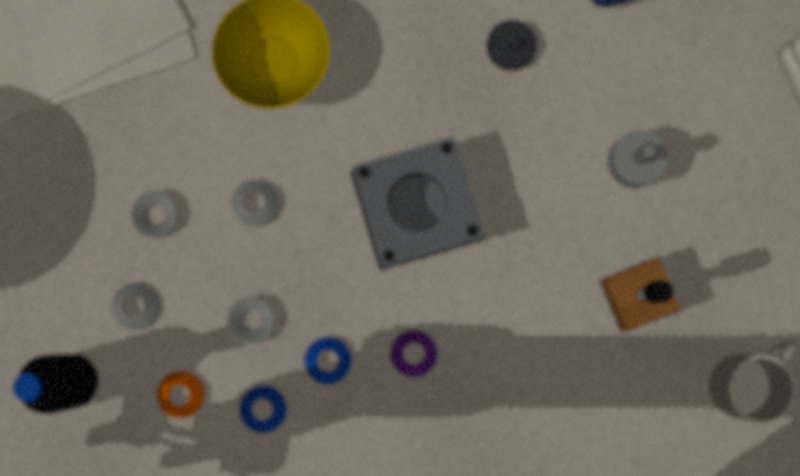

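Run:
```python
from h import *
im=np.load('topI.npy'); c=im[185:310,150:310]; save(cv2.resize(c,(760,594),interpolation=cv2.INTER_CUBIC),'topcrop2.png')
P=np.load('topP.npy')
# washers circle fits per location
for (r,cc) in [(256,164),(294,224),(198,215),(277,247),(287,184),(270,287),(259,211),(207,172)]:
    q=P[r-18:r+19,cc-18:cc+19]; col=im[r-18:r+19,cc-18:cc+19]; m=(q[...,2]>0.005)&(q[...,2]<0.022)&(np.hypot(*(np.moveaxis(q[...,:2],-1,0)-P[r,cc,:2][:,None,None]))<0.05)
    (x,y),rad=cv2.minEnclosingCircle(q[m][:,:2].astype(np.float32)*1000)
    ctr=np.array([x,y])/1000; rr=np.hypot(*(q[...,:2]-ctr).transpose(2,0,1)); 
    prof=[np.round(np.nanmedian(q[...,2][(rr>a)&(rr<a+.004)])*1000,1) for a in np.arange(0,.034,.004)]
    print((r,cc),round(x),round(y),round(rad),np.round(np.hypot(x,y)),np.median(col[m],0),prof)
# tall features
h=P[...,2]
for nm,(r,cc,lo,w,R_) in dict(housing=(203,296,.052,45,0.1),post=(183,395,.085,25,.03),foot=(183,395,.035,30,.045),stand=(248,392,.048,30,.06),feeler=(244,408,.13,25,.03)).items():
    q=P[r-w:r+w,cc-w:cc+w].reshape(-1,3); q=q[(q[:,2]>lo)]
    print(nm,np.round(q.min(0),3),np.round(q.max(0),3),np.round((q.min(0)+q.max(0))/2,3),len(q))
```

```text
(256, 164) 407 347 47 535.0 [94. 93. 89.] [np.float64(12.1), np.float64(10.2), np.float64(7.4), np.float64(6.9), np.float64(2.1), np.float64(1.2), np.float64(0.9), np.float64(0.5), np.float64(0.9)]
(294, 224) 305 181 49 354.0 [19. 36. 73.] [np.float64(14.3), np.float64(8.8), np.float64(9.0), np.float64(6.4), np.float64(0.9), np.float64(1.4), np.float64(1.2), np.float64(2.3), np.float64(-0.1)]
(198, 215) 568 203 47 603.0 [96. 96. 92.] [np.float64(12.6), np.float64(11.1), np.float64(8.9), np.float64(6.1), np.float64(4.4), np.float64(2.7), np.float64(2.4), np.float64(1.5), np.float64(1.2)]
(277, 247) 355 117 46 374.0 [23. 45. 83.] [np.float64(-0.9), np.float64(0.8), np.float64(4.0), np.float64(8.2), np.float64(10.5), np.float64(9.1), np.float64(5.5), np.float64(2.0), np.float64(0.7)]
(287, 184) 324 294 46 437.0 [108.  54.   5.] [np.float64(-2.7), np.float64(9.0), np.float64(9.3), np.float64(7.2), np.float64(4.8), np.float64(3.9), np.float64(5.4), np.float64(2.2), np.float64(1.4)]
(270, 287) 368 13 48 369.0 [50. 25. 61.] [np.float64(9.7), np.float64(8.5), np.float64(9.8), np.float64(8.5)
[... 177 characters left out ...]
8), np.float64(9.0), np.float64(5.6), np.float64(5.0), np.float64(3.0), np.float64(2.3), np.float64(1.1)]
(207, 172) 545 325 45 635.0 [98. 97. 92.] [np.float64(-1.4), np.float64(-1.9), np.float64(-0.4), np.float64(6.5), np.float64(7.3), np.float64(10.5), np.float64(10.7), np.float64(8.4), np.float64(-1.0)]
housing [ 0.469 -0.085  0.052] [0.624 0.072 0.066] [ 0.546 -0.006  0.059] 1654
post [ 0.59  -0.294  0.087] [ 0.608 -0.274  0.104] [ 0.599 -0.284  0.096] 46
foot [ 0.566 -0.319  0.036] [ 0.631 -0.249  0.104] [ 0.599 -0.284  0.07 ] 501
stand [ 0.385 -0.325  0.048] [ 0.472 -0.237  0.159] [ 0.429 -0.281  0.104] 712
feeler [ 0.416 -0.293  0.132] [ 0.441 -0.265  0.159] [ 0.429 -0.279  0.146] 107
```

View pics/topcrop2.png

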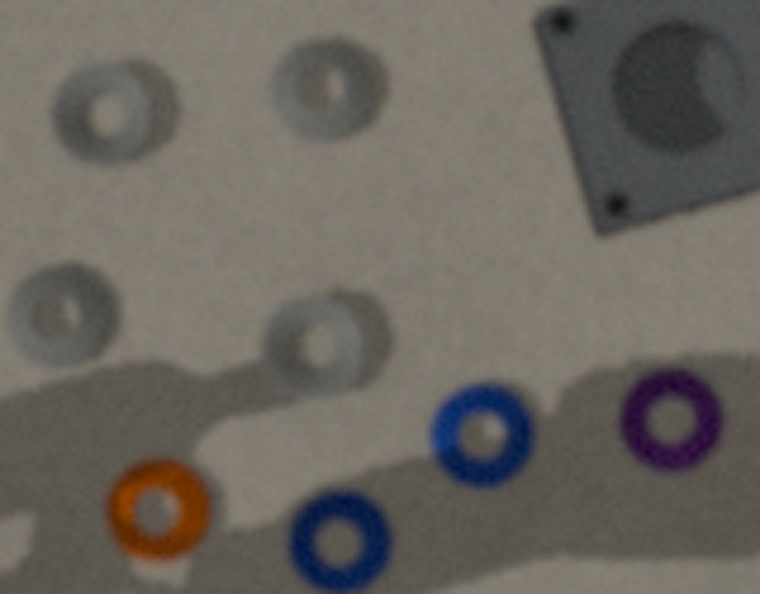

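Grey washers (the job's), in top-image row/col pixels: (207,172) and (259,211) look rim-up, with a wide shadow and lit inner right side. (198,215) and (256,164) look rim-down. The blue ×2, orange and purple ones at the bottom are look-alikes to leave alone. The dark puck at the top is the bench bush. The socket is at about (203,296). I'll fly over the housing and look there first.

```bash
python3 -m jog '[{"translation":[23,-39.5,4],"angular":[0,0,-4.7],"claw":1},{"translation":[23,-39.5,4],"angular":[0,0,-4.7],"claw":1},{"translation":[23,-39.5,4],"angular":[0,0,-4.7],"claw":1},{"translation":[23,-39.5,4],"angular":[0,0,-4.7],"claw":1},{"translation":[23,-39.5,4],"angular":[0,0,-4.7],"claw":1},{"translation":[23,-39.5,4],"angular":[0,0,-4.7],"claw":1},{"translation":[23,-39.5,4],"angular":[0,0,-4.7],"claw":1},{"translation":[23,-39.5,4],"angular":[0,0,-4.7],"claw":1},{"translation":[23,-39.5,4],"angular":[0,0,-4.7],"claw":1},{"translation":[23,-39.5,4],"angular":[0,0,-4.7],"claw":1},{"translation":[23,-39.5,4],"angular":[0,0,-4.7],"claw":1},{"translation":[23,-39.5,4],"angular":[0,0,-4.7],"claw":1},{"translation":[23,-39.5,4],"angular":[0,0,-4.7],"claw":1},{"translation":[23,-39.5,4],"angular":[0,0,-4.7],"claw":1},{"translation":[23,-39.5,4],"angular":[0,0,-4.7],"claw":1},{"translation":[23,-39.5,4],"angular":[0,0,-4.7],"claw":1},{"translation":[0,0,0],"angular":[0,0,0],"claw":1}]'
python3 - <<'E'
from h import *
im,P=cloud('wrist'); save(im,'w1.png'); np.save('w1P.npy',P)
s=bot.sense(); print(s['eef_pos'],s['eef_rot'],s['joint_pos'])
c,T=campose('wrist'); print(np.round(np.array(c['tool_from_camera']),3),c['intrinsics'])
h=P[...,2]; m=(h>.053)&(h<.063)
q=P[m][:,:2].astype(np.float32)*1000; print(cv2.minAreaRect(q),len(q))
E
```

```text
time: 2.7
eef_pos: [0.5446, -0.0126, 0.3038]
eef_rot: [3.138, 0.004, 1.547]
wrist_force: [-0.1, 0.1, 0.7]
grip_width: 0.0881
grasp_force: 0.0
[ 0.54337132 -0.00904306  0.30306219] [3.14042916e+00 1.52995815e-03 1.55185838e+00] [-0.52303598  0.31508054  0.5736472   1.77662113 -0.18777635  1.10372792
  0.09405861]
[[ 0.    -0.953 -0.302  0.079]
 [ 1.    -0.     0.001 -0.   ]
 [-0.001 -0.302  0.953 -0.145]
 [ 0.     0.     0.     1.   ]] [[321.55067737   0.         277.89183226]
 [  0.         321.55067737 215.97250353]
 [  0.           0.           1.        ]]
((516.7182006835938, -67.033935546875), (762.313232421875, 208.59951782226562), 53.032440185546875) 9906
```

View pics/w1.png

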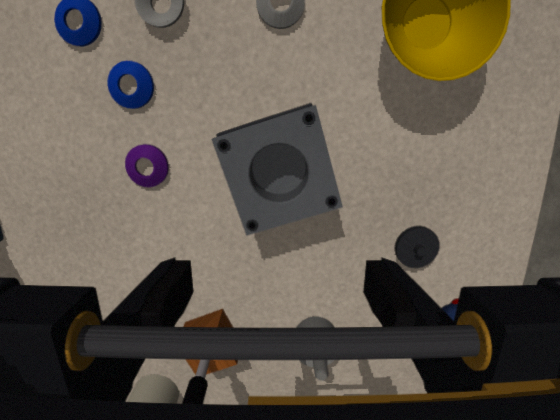

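The wrist view shows the housing at (170,278) with a dark socket, the stand and feeler at (340,205), the arbor at (340,315) and the bench bush at (245,415). Next I'll measure these from the depth.

```bash
cat >> h.py <<'E'
def fitc(q):
    q=np.asarray(q)*1000.; A=np.c_[2*q,np.ones(len(q))]; s=np.linalg.lstsq(A,(q**2).sum(1),rcond=None)[0]
    return np.round([s[0],s[1],np.sqrt(s[2]+s[0]**2+s[1]**2)],1)
def near(P,c,r): return np.hypot(P[...,0]-c[0],P[...,1]-c[1])<r
E
python3 - <<'E'
from h import *
P=np.load('w1P.npy'); I=cv2.imread('pics/w1.png')
h=P[...,2]
m=near(P,(.546,-.006),.1)&(h>.051)&(h<.065)
print('housing',cv2.minAreaRect(P[m][:,:2].astype(np.float32)*1000))
mm=m.astype(np.uint8); cs,_=cv2.findContours(mm,cv2.RETR_CCOMP,cv2.CHAIN_APPROX_NONE)
for c in sorted(cs,key=cv2.contourArea)[-3:]:
    q=np.array([P[p[0][1],p[0][0]] for p in c]); q=q[np.isfinite(q[:,0])&(q[:,2]>.05)]
    if len(q)>20: print('contour',cv2.contourArea(c),fitc(q[:,:2]))
# inside socket depth
s=near(P,(.546,-.006),.028)&(h<.05); print('socket z',np.percentile(h[s],[2,10,25,50,75,90,98]).round(3), s.sum())
v,u=np.where(s); print(np.round(h[v.min():v.max():4,u.min():u.max():5],3))
for nm,c,lo,hi,r in [('foot',(.599,-.284),.04,.05,.05),('post',(.599,-.284),.08,.104,.03),('handle',(.429,-.279),.14,.165,.04),('stand',(.429,-.279),.05,.06,.06)]:
    m=near(P,c,r)&(h>lo)&(h<hi); q=P[m]
    print(nm,len(q),q.min(0).round(3),q.max(0).round(3),cv2.minAreaRect(q[:,:2].astype(np.float32)*1000))
E
```

```text
housing ((545.9298706054688, -3.8719711303710938), (130.99595642089844, 129.78749084472656), 16.086807250976562)
contour 2674.5 [546.   -3.8  36.4]
contour 10772.5 [546.3  -3.5  74.1]
socket z [0.01  0.01  0.011 0.012 0.012 0.013 0.013] 1306
[[0.055 0.011 0.011 0.011 0.012 0.013 0.012 0.013]
 [0.011 0.012 0.011 0.012 0.012 0.012 0.012 0.012]
 [0.011 0.012 0.012 0.011 0.011 0.012 0.013 0.012]
 [0.01  0.012 0.013 0.012 0.011 0.012 0.012 0.012]
 [0.011 0.011 0.011 0.012 0.012 0.012 0.01  0.011]
 [0.011 0.011 0.012 0.012 0.013 0.01  0.012 0.012]
 [0.011 0.013 0.012 0.011 0.012 0.011 0.01  0.011]
 [0.011 0.012 0.011 0.012 0.012 0.011 0.012 0.012]
 [0.011 0.012 0.011 0.01  0.012 0.012 0.012 0.01 ]
 [0.018 0.011 0.011 0.012 0.011 0.011 0.01  0.01 ]]
foot 91 [ 0.572 -0.315  0.042] [ 0.625 -0.301  0.046] ((598.2555541992188, -308.2366027832031), (13.890424728393555, 53.76435470581055), 88.43751525878906)
post 212 [ 0.59  -0.288  0.08 ] [ 0.61  -0.271  0.099] ((599.6956787109375, -279.6671447753906), (16.61297607421875, 17.58197784423828), 64.46892547607422)
handle 172 [ 0.417 -0.281  0.14 ] [ 0.443 -0.264  0.154] ((431.981201171875, -270.87982177734375), (13.637784004211426, 26.334936141967773), 72.46923065185547)
stand 379 [ 0.396 -0.317  0.05 ] [ 0.475 -0.288  0.056] ((435.69061279296875, -302.4747009277344), (28.81524658203125, 78.6880111694336), 89.61194610595703)
```

```bash
python3 -m jog '[{"translation":[-16,-38,-11],"angular":[0,0,-4.3],"claw":1},{"translation":[-16,-38,-11],"angular":[0,0,-4.3],"claw":1},{"translation":[-16,-38,-11],"angular":[0,0,-4.3],"claw":1},{"translation":[-16,-38,-11],"angular":[0,0,-4.3],"claw":1},{"translation":[-16,-38,-11],"angular":[0,0,-4.3],"claw":1},{"translation":[-16,-38,-11],"angular":[0,0,-4.3],"claw":1},{"translation":[-16,-38,-11],"angular":[0,0,-4.3],"claw":1},{"translation":[0,0,0],"angular":[0,0,0],"claw":1},{"translation":[0,0,0],"angular":[0,0,0],"claw":1}]'
python3 - <<'E'
from h import *
im,P=cloud('wrist'); save(im,'w2.png'); np.save('w2P.npy',P)
s=bot.sense(); print(s['eef_pos'],s['eef_rot'],s['joint_pos'])
h=P[...,2]
for nm,c,lo,hi,r in [('foot',(.599,-.282),.04,.05,.05),('post',(.599,-.282),.08,.104,.03),('handletop',(.43,-.277),.148,.165,.04),('handle',(.43,-.277),.11,.165,.04),('stand',(.43,-.277),.05,.06,.06)]:
    m=near(P,c,r)&(h>lo)&(h<hi); q=P[m]
    if len(q)>5: print(nm,len(q),q.min(0).round(3),q.max(0).round(3),cv2.minAreaRect(q[:,:2].astype(np.float32)*1000))
E
```

```text
time: 3.65
eef_pos: [0.4303, -0.271, 0.2254]
eef_rot: [-3.141, -0.001, 1.033]
wrist_force: [0.3, 0.2, 1.0]
grip_width: 0.088
grasp_force: 0.0
[ 0.43109923 -0.27020448  0.22559875] [-3.14095540e+00 -1.13070214e-03  1.03459542e+00] [-0.11726697  0.3821721   0.74174042  1.95228365 -0.3217589   0.92739108
  0.24868983]
foot 2977 [ 0.565 -0.317  0.04 ] [ 0.634 -0.248  0.05 ] ((598.2159423828125, -281.5941162109375), (68.61353302001953, 66.3714599609375), 59.374542236328125)
post 590 [ 0.589 -0.292  0.08 ] [ 0.609 -0.272  0.1  ] ((598.57080078125, -281.9247741699219), (19.795040130615234, 19.273534774780273), 26.674903869628906)
handletop 958 [ 0.417 -0.29   0.148] [ 0.442 -0.265  0.156] ((429.56280517578125, -277.0472106933594), (24.95713233947754, 24.790483474731445), 58.083126068115234)
handle 1363 [ 0.417 -0.29   0.11 ] [ 0.442 -0.264  0.156] ((429.4436340332031, -276.92364501953125), (25.05113983154297, 25.126127243041992), 57.964412689208984)
stand 3410 [ 0.385 -0.314  0.05 ] [ 0.474 -0.233  0.06 ] ((429.0755615234375, -277.687255859375), (70.56075286865234, 70.00389862060547), 20.731042861938477)
```

View pics/w2.png

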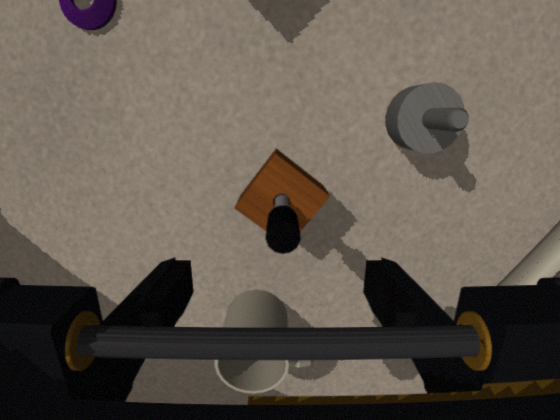

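Handle top is at (230,283), stand around (205,280), arbor post top at (118,458). The feeler is at (429.5, -277). I'll descend and grip it.

```bash
python3 -m jog '[{"translation":[-1,-6.5,0],"angular":[0,0,0],"claw":1},{"translation":[0,0,-28],"angular":[0,0,0],"claw":1},{"translation":[0,0,-28],"angular":[0,0,0],"claw":1},{"translation":[0,0,-28],"angular":[0,0,0],"claw":1},{"translation":[0,0,-28],"angular":[0,0,0],"claw":1},{"translation":[0,0,0],"angular":[0,0,0],"claw":1},{"translation":[0,0,0],"angular":[0,0,0],"claw":-1},{"translation":[0,0,0],"angular":[0,0,0],"claw":-1},{"translation":[0,0,0],"angular":[0,0,0],"claw":-1},{"translation":[0,0,0],"angular":[0,0,0],"claw":-1},{"translation":[0,0,0],"angular":[0,0,0],"claw":-1},{"translation":[0,0,0],"angular":[0,0,0],"claw":-1},{"translation":[0,0,0],"angular":[0,0,0],"claw":-1}]'
```

```text
time: 5.0
eef_pos: [0.4295, -0.2784, 0.1138]
eef_rot: [3.141, -0.0, 1.032]
wrist_force: [0.1, -0.0, -0.1]
grip_width: 0.0342
grasp_force: 0.0
```

```bash
python3 -m jog '[{"translation":[0,0,0],"angular":[0,0,0],"claw":-1},{"translation":[0,0,0],"angular":[0,0,0],"claw":-1},{"translation":[0,0,0],"angular":[0,0,0],"claw":-1},{"translation":[0,0,0],"angular":[0,0,0],"claw":-1}]'
python3 -m jog '[{"translation":[0,0,10],"angular":[0,0,0],"claw":-1},{"translation":[0,0,20],"angular":[0,0,0],"claw":-1},{"translation":[0,0,20],"angular":[0,0,0],"claw":-1},{"translation":[0,0,20],"angular":[0,0,0],"claw":-1},{"translation":[0,0,10],"angular":[0,0,0],"claw":-1},{"translation":[0,0,0],"angular":[0,0,0],"claw":-1}]'
```

```text
time: 5.4
eef_pos: [0.4295, -0.2784, 0.1137]
eef_rot: [3.142, 0.0, 1.032]
wrist_force: [0.2, -0.2, 0.2]
grip_width: 0.0248
grasp_force: 30.0
time: 6.0
eef_pos: [0.4302, -0.2787, 0.195]
eef_rot: [3.139, -0.001, 1.032]
wrist_force: [0.0, 0.2, -1.0]
grip_width: 0.0249
grasp_force: 30.0
```

```bash
python3 -m jog '[{"translation":[14.5,34.3,0],"angular":[0,0,0],"claw":-1},{"translation":[14.5,34.3,0],"angular":[0,0,0],"claw":-1},{"translation":[14.5,34.3,0],"angular":[0,0,0],"claw":-1},{"translation":[14.5,34.3,0],"angular":[0,0,0],"claw":-1},{"translation":[14.5,34.3,0],"angular":[0,0,0],"claw":-1},{"translation":[14.5,34.3,0],"angular":[0,0,0],"claw":-1},{"translation":[14.5,34.3,0],"angular":[0,0,0],"claw":-1},{"translation":[14.5,34.3,0],"angular":[0,0,0],"claw":-1},{"translation":[0,0,-15],"angular":[0,0,0],"claw":-1},{"translation":[0,0,-15],"angular":[0,0,0],"claw":-1},{"translation":[0,0,-15],"angular":[0,0,0],"claw":-1},{"translation":[0,0,-5],"angular":[0,0,0],"claw":-1},{"translation":[0,0,-2],"angular":[0,0,0],"claw":-1},{"translation":[0,0,-2],"angular":[0,0,0],"claw":-1},{"translation":[0,0,-2],"angular":[0,0,0],"claw":-1},{"translation":[0,0,0],"angular":[0,0,0],"claw":-1}]'
```

```text
time: 7.6
eef_pos: [0.5457, -0.0041, 0.1379]
eef_rot: [3.141, -0.0, 1.032]
wrist_force: [-0.7, 0.7, -0.7]
grip_width: 0.025
grasp_force: 30.0
```

```bash
python3 -m jog '[{"translation":[0,0,-4],"angular":[0,0,0],"claw":-1},{"translation":[0,0,-4],"angular":[0,0,0],"claw":-1},{"translation":[0,0,-4],"angular":[0,0,0],"claw":-1},{"translation":[0,0,-2],"angular":[0,0,0],"claw":-1},{"translation":[0,0,0],"angular":[0,0,0],"claw":-1}]'
python3 -m jog '[{"translation":[0,0,-3],"angular":[0,0,0],"claw":-1},{"translation":[0,0,-2],"angular":[0,0,0],"claw":-1},{"translation":[0,0,-1],"angular":[0,0,0],"claw":-1},{"translation":[0,0,-1],"angular":[0,0,0],"claw":-1},{"translation":[0,0,-1],"angular":[0,0,0],"claw":-1},{"translation":[0,0,0],"angular":[0,0,0],"claw":-1}]'
```

```text
time: 8.1
eef_pos: [0.5452, -0.004, 0.1233]
eef_rot: [-3.141, 0.0, 1.032]
wrist_force: [-1.0, 0.5, -0.8]
grip_width: 0.0248
grasp_force: 30.0
time: 8.7
eef_pos: [0.5456, -0.004, 0.1158]
eef_rot: [3.141, -0.0, 1.032]
wrist_force: [-0.1, -0.6, -0.9]
grip_width: 0.0248
grasp_force: 30.0
```

```bash
python3 -m jog '[{"translation":[0,0,-0.5],"angular":[0,0,0],"claw":-1},{"translation":[0,0,-0.5],"angular":[0,0,0],"claw":-1},{"translation":[0,0,-0.5],"angular":[0,0,0],"claw":-1},{"translation":[0,0,0],"angular":[0,0,0],"claw":-1}]'
```

```text
time: 9.1
eef_pos: [0.5464, -0.0039, 0.1155]
eef_rot: [3.141, -0.002, 1.032]
wrist_force: [-3.0, 1.0, 12.2]
grip_width: 0.0249
grasp_force: 30.0
```

The tip touched the bare floor at z≈12 mm, so the socket has no bush in it. Returning the feeler to its stand.

```bash
python3 -m jog '[{"translation":[0,0,5],"angular":[0,0,0],"claw":-1},{"translation":[0,0,25],"angular":[0,0,0],"claw":-1},{"translation":[0,0,25],"angular":[0,0,0],"claw":-1},{"translation":[0,0,25],"angular":[0,0,0],"claw":-1},{"translation":[-14.5,-34.3,0],"angular":[0,0,0],"claw":-1},{"translation":[-14.5,-34.3,0],"angular":[0,0,0],"claw":-1},{"translation":[-14.5,-34.3,0],"angular":[0,0,0],"claw":-1},{"translation":[-14.5,-34.3,0],"angular":[0,0,0],"claw":-1},{"translation":[-14.5,-34.3,0],"angular":[0,0,0],"claw":-1},{"translation":[-14.5,-34.3,0],"angular":[0,0,0],"claw":-1},{"translation":[-14.5,-34.3,0],"angular":[0,0,0],"claw":-1},{"translation":[-14.5,-34.3,0],"angular":[0,0,0],"claw":-1},{"translation":[0,0,0],"angular":[0,0,0],"claw":-1},{"translation":[0,0,0],"angular":[0,0,0],"claw":-1}]'
```

```text
time: 10.5
eef_pos: [0.4289, -0.2789, 0.1942]
eef_rot: [-3.141, -0.0, 1.03]
wrist_force: [0.6, 0.1, -0.8]
grip_width: 0.0249
grasp_force: 30.0
```

```bash
python3 -m jog '[{"translation":[0.5,0.5,-15],"angular":[0,0,0],"claw":-1},{"translation":[0,0,-15],"angular":[0,0,0],"claw":-1},{"translation":[0,0,-5],"angular":[0,0,0],"claw":-1},{"translation":[0,0,-5],"angular":[0,0,0],"claw":-1},{"translation":[0,0,-4],"angular":[0,0,0],"claw":-1},{"translation":[0,0,0],"angular":[0,0,0],"claw":-1}]'
```

```text
time: 11.1
eef_pos: [0.4299, -0.2777, 0.1499]
eef_rot: [-3.141, 0.0, 1.032]
wrist_force: [-0.4, 0.1, -1.9]
grip_width: 0.0254
grasp_force: 30.0
```

Tip is at 46 mm, about 9 mm inside the hole, with no force.

```bash
python3 -m jog '[{"translation":[0,0,-8],"angular":[0,0,0],"claw":-1},{"translation":[0,0,-8],"angular":[0,0,0],"claw":-1},{"translation":[0,0,-8],"angular":[0,0,0],"claw":-1},{"translation":[0,0,-7],"angular":[0,0,0],"claw":-1},{"translation":[0,0,-4],"angular":[0,0,0],"claw":-1},{"translation":[0,0,0],"angular":[0,0,0],"claw":-1}]'
```

```text
time: 11.7
eef_pos: [0.4296, -0.2777, 0.1146]
eef_rot: [-3.14, 0.0, 1.032]
wrist_force: [-0.9, 0.1, -0.8]
grip_width: 0.0249
grasp_force: 30.0
```

```bash
python3 -m jog '[{"translation":[0,0,0],"angular":[0,0,0],"claw":1},{"translation":[0,0,0],"angular":[0,0,0],"claw":1},{"translation":[0,0,0],"angular":[0,0,0],"claw":1},{"translation":[0,0,0],"angular":[0,0,0],"claw":1},{"translation":[0,0,5],"angular":[0,0,0],"claw":1},{"translation":[0,0,35],"angular":[0,0,0],"claw":1},{"translation":[0,0,35],"angular":[0,0,0],"claw":1},{"translation":[0,0,10],"angular":[0,0,0],"claw":1},{"translation":[42.2,-1,0],"angular":[0,0,0],"claw":1},{"translation":[42.2,-1,0],"angular":[0,0,0],"claw":1},{"translation":[42.2,-1,0],"angular":[0,0,0],"claw":1},{"translation":[42.2,-1,0],"angular":[0,0,0],"claw":1},{"translation":[0,0,0],"angular":[0,0,0],"claw":1},{"translation":[0,0,0],"angular":[0,0,0],"claw":1}]'
python3 - <<'E'
from h import *
im,P=cloud('wrist'); save(im,'w3.png'); s=bot.sense(); print(s['eef_pos'],s['eef_rot'],s['joint_pos'])
h=P[...,2]
for nm,c,lo,hi,r in [('foot',(.599,-.282),.04,.05,.05),('post',(.599,-.282),.08,.104,.03),('handletop',(.43,-.277),.148,.165,.04),('stand',(.43,-.277),.05,.06,.06)]:
    m=near(P,c,r)&(h>lo)&(h<hi); q=P[m]
    if len(q)>5: print(nm,len(q),q.min(0).round(3),q.max(0).round(3),cv2.minAreaRect(q[:,:2].astype(np.float32)*1000))
E
```

```text
time: 13.1
eef_pos: [0.5987, -0.2816, 0.1992]
eef_rot: [-3.14, 0.001, 1.033]
wrist_force: [0.2, 0.5, -0.9]
grip_width: 0.0884
grasp_force: 0.0
[ 0.59768466 -0.28208871  0.19954518] [-3.14007965e+00  8.42902138e-04  1.03144779e+00] [-0.05628797  0.68137453  0.66356423  1.56834102 -0.46132342  1.05509495
  0.19115346]
foot 3096 [ 0.565 -0.316  0.04 ] [ 0.633 -0.248  0.05 ] ((599.4159545898438, -282.0987854003906), (67.48417663574219, 68.17857360839844), 39.2442626953125)
post 531 [ 0.59  -0.292  0.08 ] [ 0.609 -0.272  0.1  ] ((599.6484985351562, -281.6952819824219), (19.740556716918945, 19.566612243652344), 34.018280029296875)
stand 2054 [ 0.385 -0.281  0.05 ] [ 0.466 -0.233  0.06 ] ((425.15252685546875, -265.8497009277344), (72.26441955566406, 44.9134635925293), 20.877492904663086)
```

```bash
python3 -m jog '[{"translation":[1,0,-35],"angular":[0,0,0],"claw":1},{"translation":[0,0,-35],"angular":[0,0,0],"claw":1},{"translation":[0,0,-35],"angular":[0,0,0],"claw":0},{"translation":[0,0,-20],"angular":[0,0,0],"claw":-0.2},{"translation":[0,0,-15],"angular":[0,0,0],"claw":-0.2},{"translation":[0,0,0],"angular":[0,0,0],"claw":-1},{"translation":[0,0,0],"angular":[0,0,0],"claw":-1},{"translation":[0,0,0],"angular":[0,0,0],"claw":-1},{"translation":[0,0,0],"angular":[0,0,0],"claw":-1},{"translation":[0,0,0],"angular":[0,0,0],"claw":-1},{"translation":[0,0,0],"angular":[0,0,0],"claw":-1},{"translation":[0,0,0],"angular":[0,0,0],"claw":-1},{"translation":[0,0,0],"angular":[0,0,0],"claw":-1}]'
```

```text
time: 14.45
eef_pos: [0.6005, -0.2822, 0.0607]
eef_rot: [3.14, -0.0, 1.032]
wrist_force: [1.7, -0.7, 2.6]
grip_width: 0.0191
grasp_force: 30.0
```

```bash
python3 -m jog '[{"translation":[0,0,10],"angular":[0,0,0],"claw":-1},{"translation":[0,0,25],"angular":[0,0,0],"claw":-1},{"translation":[0,0,25],"angular":[0,0,0],"claw":-1},{"translation":[0,0,25],"angular":[0,0,0],"claw":-1},{"translation":[-6.8,34.8,0],"angular":[0,0,0],"claw":-1},{"translation":[-6.8,34.8,0],"angular":[0,0,0],"claw":-1},{"translation":[-6.8,34.8,0],"angular":[0,0,0],"claw":-1},{"translation":[-6.8,34.8,0],"angular":[0,0,0],"claw":-1},{"translation":[-6.8,34.8,0],"angular":[0,0,0],"claw":-1},{"translation":[-6.8,34.8,0],"angular":[0,0,0],"claw":-1},{"translation":[-6.8,34.8,0],"angular":[0,0,0],"claw":-1},{"translation":[-6.8,34.8,0],"angular":[0,0,0],"claw":-1},{"translation":[0,0,0],"angular":[0,0,0],"claw":-1},{"translation":[0,0,0],"angular":[0,0,0],"claw":-1}]'
python3 - <<'E'
from h import *
im,P=cloud('wrist'); save(im,'w4.png'); s=bot.sense(); print(s['eef_pos'],s['eef_rot'],s['joint_pos'],s['wrist_force'])
h=P[...,2]
m=near(P,(.546,-.004),.045)&(h>.11)&(h<.145); q=P[m]; print('foot',len(q),np.percentile(q[:,2],[2,50,98]).round(4),cv2.minEnclosingCircle(q[:,:2].astype(np.float32)*1000),fitc(q[np.hypot(*(q[:,:2]-[.546,-.004]).T)>.033][:,:2]))
# plane tilt of foot top
A=np.c_[q[:,:2]-q[:,:2].mean(0),np.ones(len(q))]; print('tilt deg',np.degrees(np.linalg.lstsq(A,q[:,2],rcond=None)[0][:2]))
m=near(P,(.546,-.004),.1)&(h>.051)&(h<.065); print('housing',cv2.minAreaRect(P[m][:,:2].astype(np.float32)*1000))
E
```

```text
time: 15.85
eef_pos: [0.5442, -0.0023, 0.1448]
eef_rot: [-3.14, 0.001, 1.034]
wrist_force: [-0.4, -1.6, -6.6]
grip_width: 0.019
grasp_force: 30.0
[ 0.54458725 -0.00371232  0.14505498] [-3.14062898e+00  1.07864895e-03  1.03228214e+00] [-0.5730621   0.56859546  0.66377013  1.92253137 -0.47385801  0.81256099
 -0.18932295] [ 0.37842356 -0.39506712 -5.01573475]
foot 6632 [0.1134 0.1284 0.1422] ((543.55517578125, -1.9556019306182861), 34.46784210205078) [544.5  -0.8  32.2]
tilt deg [-6.11806256 -9.67736021]
housing ((546.1806030273438, -4.6087493896484375), (130.291748046875, 131.02609252929688), 15.962030410766602)
```

View pics/w4.png

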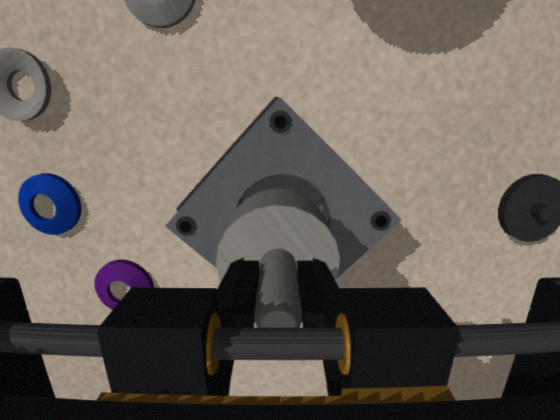

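The foot is held over the socket at about (240,278), with the post between the fingers at (280,278). I need a robust tilt measurement before inserting.

Run:
```python
from h import *
im,P=cloud('wrist'); s=bot.sense(); print(s['eef_pos'])
t=s['eef_pos'][:2]; h=P[...,2]
m=near(P,t,.037)&(h>.115)&(h<.14)
r=np.hypot(P[...,0]-t[0],P[...,1]-t[1]); v,u=np.mgrid[:420,:560]
m&=(v<268); q=P[m]; pl=np.array([0,0,.130])
for tol in [.006,.004,.003,.002,.002]:
    A=np.c_[q[:,:2]-t,np.ones(len(q))]; e=np.abs(q[:,2]-A@pl); k=e<tol; pl=np.linalg.lstsq(A[k],q[k,2],rcond=None)[0]
print(pl,np.degrees(pl[:2]),k.sum(),len(q))
kk=q[k][:,:2]*1000; hull=cv2.convexHull(kk.astype(np.float32))[:,0]; 
print(fitc(hull/1000.),len(hull), cv2.minEnclosingCircle(hull))
```

```text
[ 0.54488159 -0.00452465  0.1451793 ]
[-0.00173142  0.00611972  0.12858459] [-0.09920286  0.35063439] 5318 6109
[544.2  -2.7  33.6] 35 ((544.33837890625, -2.7804999351501465), 34.24303436279297)
```

```bash
python3 -m jog '[{"translation":[1.7,-1.5,0],"angular":[0,0,0],"claw":-1},{"translation":[0,0,-10],"angular":[0,0,0],"claw":-1},{"translation":[0,0,-10],"angular":[0,0,0],"claw":-1},{"translation":[0,0,-5],"angular":[0,0,0],"claw":-1},{"translation":[0,0,-3],"angular":[0,0,0],"claw":-1},{"translation":[0,0,-3],"angular":[0,0,0],"claw":-1},{"translation":[0,0,-2],"angular":[0,0,0],"claw":-1},{"translation":[0,0,0],"angular":[0,0,0],"claw":-1}]'
```

```text
time: 16.75
eef_pos: [0.5471, -0.005, 0.1121]
eef_rot: [-3.141, 0.0, 1.032]
wrist_force: [0.7, -0.1, -5.6]
grip_width: 0.0192
grasp_force: 30.0
```

```bash
python3 -m jog '[{"translation":[0,0,-4],"angular":[0,0,0],"claw":-1},{"translation":[0,0,-4],"angular":[0,0,0],"claw":-1},{"translation":[0,0,-4],"angular":[0,0,0],"claw":-1},{"translation":[0,0,0],"angular":[0,0,0],"claw":-1}]'
```

```text
time: 17.15
eef_pos: [0.5466, -0.0049, 0.0996]
eef_rot: [-3.141, 0.001, 1.032]
wrist_force: [-0.2, -0.6, -5.5]
grip_width: 0.019
grasp_force: 30.0
```

Target at floor is TCP z≈0.0727.

```bash
python3 -m jog '[{"translation":[0,0,-5],"angular":[0,0,0],"claw":-1},{"translation":[0,0,-5],"angular":[0,0,0],"claw":-1},{"translation":[0,0,-5],"angular":[0,0,0],"claw":-1},{"translation":[0,0,-5],"angular":[0,0,0],"claw":-1},{"translation":[0,0,-3],"angular":[0,0,0],"claw":-1},{"translation":[0,0,0],"angular":[0,0,0],"claw":-1}]'
python3 -m jog '[{"translation":[0,0,-1.5],"angular":[0,0,0],"claw":-1},{"translation":[0,0,-1.5],"angular":[0,0,0],"claw":-1},{"translation":[0,0,-1],"angular":[0,0,0],"claw":-1},{"translation":[0,0,0],"angular":[0,0,0],"claw":-1}]'
```

```text
time: 17.75
eef_pos: [0.5468, -0.005, 0.0767]
eef_rot: [-3.141, 0.001, 1.032]
wrist_force: [-0.8, 1.1, -6.3]
grip_width: 0.0191
grasp_force: 30.0
time: 18.15
eef_pos: [0.547, -0.005, 0.0731]
eef_rot: [-3.142, 0.0, 1.032]
wrist_force: [-0.2, 0.2, -5.6]
grip_width: 0.0191
grasp_force: 30.0
```

```bash
python3 -m jog '[{"translation":[0,0,-0.7],"angular":[0,0,0],"claw":-1},{"translation":[0,0,-0.7],"angular":[0,0,0],"claw":-1},{"translation":[0,0,0],"angular":[0,0,0],"claw":-1}]'
python3 -m jog '[{"translation":[0,0,0.5],"angular":[0,0,0],"claw":1},{"translation":[0,0,0],"angular":[0,0,0],"claw":1},{"translation":[0,0,0],"angular":[0,0,0],"claw":1},{"translation":[0,0,0],"angular":[0,0,0],"claw":1},{"translation":[0,0,5],"angular":[0,0,0],"claw":1},{"translation":[0,0,35],"angular":[0,0,0],"claw":1},{"translation":[0,0,40],"angular":[0,0,0],"claw":1},{"translation":[0,0,40],"angular":[0,0,0],"claw":1},{"translation":[0,0,0],"angular":[0,0,0],"claw":1},{"translation":[0,0,0],"angular":[0,0,0],"claw":1}]'
python3 - <<'E'
from h import *
im,P=cloud('wrist'); save(im,'w5.png'); s=bot.sense(); print(s['eef_pos'])
h=P[...,2]; c=(.546,-.004)
m=near(P,c,.03)&(h>.045)&(h<.07); q=P[m]; print('foot top',np.median(q[:,2]),np.percentile(q[:,2],[5,95])); A=np.c_[q[:,:2],np.ones(len(q))]; print(np.degrees(np.linalg.lstsq(A,q[:,2],rcond=None)[0][:2]))
m=near(P,c,.07)&~near(P,c,.042)&(h>.045)&(h<.07); print('housing top',np.median(P[m][:,2]))
m=near(P,c,.03)&(h>.1)&(h<.12); print('posttop',cv2.minAreaRect(P[m][:,:2].astype(np.float32)*1000),np.percentile(h[m],98))
E
```

```text
time: 18.45
eef_pos: [0.5474, -0.0046, 0.0728]
eef_rot: [-3.141, -0.001, 1.032]
wrist_force: [-3.9, 2.2, 5.9]
grip_width: 0.0189
grasp_force: 30.0
time: 19.45
eef_pos: [0.5476, -0.0048, 0.1931]
eef_rot: [3.14, -0.002, 1.032]
wrist_force: [-0.8, 0.4, -0.8]
grip_width: 0.0881
grasp_force: 0.0
[ 0.54671611 -0.00467199  0.19199225]
foot top 0.05630700117778242 [0.055125   0.05766097]
[0.3432235 0.4778951]
housing top 0.05638114729004717
posttop ((546.3811645507812, -4.093758583068848), (19.482633590698242, 19.405410766601562), 3.4950506687164307) 0.11131929759319242
```

View pics/w5.png

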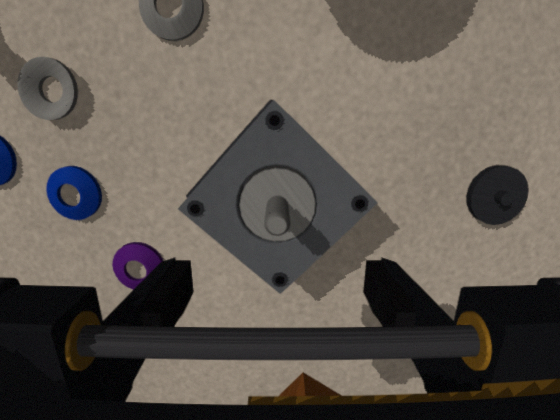

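Arbor seated: foot top is level with the housing (56.3 vs 56.4 mm) and the post is at (546.4, -4.1). Next, the washers.

```bash
python3 -m jog '[{"translation":[-11,29,18],"angular":[0,0,7.85],"claw":1},{"translation":[-11,29,18],"angular":[0,0,7.85],"claw":1},{"translation":[-11,29,18],"angular":[0,0,7.85],"claw":1},{"translation":[-11,29,18],"angular":[0,0,7.85],"claw":1},{"translation":[-11,29,18],"angular":[0,0,7.85],"claw":1},{"translation":[-11,29,18],"angular":[0,0,7.85],"claw":1},{"translation":[0,0,0],"angular":[0,0,0],"claw":1},{"translation":[0,0,0],"angular":[0,0,0],"claw":1}]'
cat >> h.py <<'E'
def washers(P, seeds, prof=False):
    h=P[...,2]
    for sd in seeds:
        sd=np.array(sd)/1000.
        for _ in range(5):
            q=P[near(P,sd,.045)&(h>.0045)&(h<.022)]
            if len(q)<30: break
            cc,rad=cv2.minEnclosingCircle(cv2.convexHull(q[:,:2].astype(np.float32)*1000)); sd=np.array(cc)/1000
        if len(q)<30: print('none',sd); continue
        r=np.hypot(P[...,0]-sd[0],P[...,1]-sd[1])
        print(np.round(cc,1),round(rad,1),len(q),[int(np.round(np.nanmedian(h[(r>a)&(r<a+.004)])*1000)) for a in np.arange(0,.036,.004)])
E
python3 - <<'E'
from h import *
im,P=cloud('wrist'); save(im,'w6.png'); np.save('w6P.npy',P); s=bot.sense(); print(s['eef_pos'],s['eef_rot'],s['joint_pos'])
washers(P,[(414,346),(551,199),(405,205),(540,322)])
for o in bot.boxes_of('wrist','washer_a'): print(round(o['score'],2),np.round(np.array(o['location'])*[420,560]).astype(int))
E
```

```text
time: 20.3
eef_pos: [0.4805, 0.1691, 0.2992]
eef_rot: [-3.14, 0.001, 1.854]
wrist_force: [-0.1, -0.4, -0.5]
grip_width: 0.0879
grasp_force: 0.0
[0.48060327 0.1680407  0.2990128 ] [-3.13930415e+00  1.05179855e-03  1.85210260e+00] [-0.90370114  0.25054312  0.57414688  1.86139531 -0.15259268  1.07580326
  0.01062314]
[424.2 354.2] 30.3 1504 [0, 0, 0, 13, 13, 11, 9, 4, 0]
[553.3 200.4] 30.4 1242 [-1, 0, 0, 386, 386, 370, 375, 380, 377]
[405.8 206.4] 30.4 1395 [-1, 0, -1, 6, 9, 377, 379, 381, 386]
[539.8 328.1] 30.5 1589 [-1, 0, 0, 6, 9, 12, 13, 12, 0]
0.85 [ 46 181]
0.79 [158 334]
0.79 [122 158]
0.76 [136 227]
0.62 [249 172]
0.61 [187 185]
0.6 [ 67 366]
0.58 [ 27 274]
0.54 [280 290]
```

View pics/w6.png

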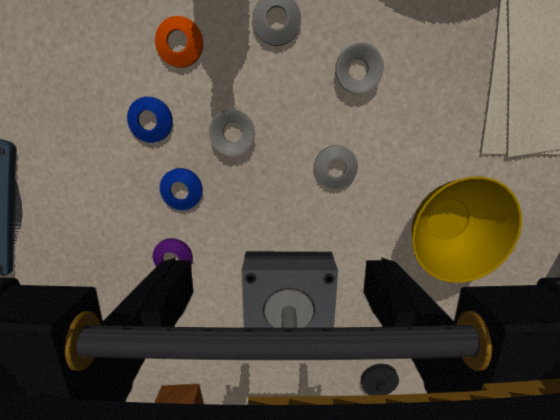

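```bash
python3 -m jog '[{"translation":[14.5,6.4,-40],"angular":[0,0,0],"claw":1},{"translation":[14.5,6.4,-40],"angular":[0,0,0],"claw":1},{"translation":[14.5,6.4,-40],"angular":[0,0,0],"claw":1},{"translation":[14.5,6.4,-40],"angular":[0,0,0],"claw":1},{"translation":[14.5,6.4,-40],"angular":[0,0,0],"claw":1},{"translation":[0,0,0],"angular":[0,0,0],"claw":1},{"translation":[0,0,0],"angular":[0,0,0],"claw":1}]'
sed -i 's/h\[(r>a)&(r<a+.004)\]/h[(r>a)\&(r<a+.004)\&(h<.03)]/' h.py
python3 - <<'E'
from h import *
im,P=cloud('wrist'); s=bot.sense(); print(s['eef_pos'],s['eef_rot'])
washers(P,[(553,200)])
E
```

```text
time: 21.1
eef_pos: [0.5531, 0.1989, 0.0995]
eef_rot: [-3.139, 0.002, 1.851]
wrist_force: [0.4, -0.3, -0.2]
grip_width: 0.0878
grasp_force: 0.0
[0.5539666  0.19953891 0.10109726] [3.14143219e+00 9.30014497e-04 1.85180243e+00]
[552.8 200.9] 30.0 3594 [-1, -1, -1, 13, 13, 10, 8, 5, -1]
```

Confirmed rim-down (profile 13 to 5 mm going outward). Gripping it.

```bash
python3 -m jog '[{"translation":[-0.5,1.3,-30],"angular":[0,0,0],"claw":1},{"translation":[0,0,-30],"angular":[0,0,0],"claw":1},{"translation":[0,0,-25],"angular":[0,0,0],"claw":1},{"translation":[0,0,-8],"angular":[0,0,0],"claw":1},{"translation":[0,0,-4],"angular":[0,0,0],"claw":1},{"translation":[0,0,0],"angular":[0,0,0],"claw":-1},{"translation":[0,0,0],"angular":[0,0,0],"claw":-1},{"translation":[0,0,0],"angular":[0,0,0],"claw":-1},{"translation":[0,0,0],"angular":[0,0,0],"claw":-1},{"translation":[0,0,0],"angular":[0,0,0],"claw":-1},{"translation":[0,0,0],"angular":[0,0,0],"claw":-1},{"translation":[0,0,0],"angular":[0,0,0],"claw":-1}]'
```

```text
time: 22.35
eef_pos: [0.5535, 0.2025, 0.0041]
eef_rot: [3.141, -0.0, 1.854]
wrist_force: [-1.3, 0.2, 6.3]
grip_width: 0.0571
grasp_force: 30.0
```

```bash
python3 -m jog '[{"translation":[0,0,15],"angular":[0,0,0],"claw":-1},{"translation":[0,0,40],"angular":[0,0,0],"claw":-1},{"translation":[0,0,40],"angular":[0,0,0],"claw":-1},{"translation":[0,0,40],"angular":[0,0,0],"claw":-1},{"translation":[-1.3,-40,0],"angular":[0,0,0],"claw":-1},{"translation":[-1.3,-40,0],"angular":[0,0,0],"claw":-1},{"translation":[-1.3,-40,0],"angular":[0,0,0],"claw":-1},{"translation":[-1.3,-40,0],"angular":[0,0,0],"claw":-1},{"translation":[-1.3,-40,0],"angular":[0,0,0],"claw":-1},{"translation":[0,-5,0],"angular":[0,0,0],"claw":-1},{"translation":[0,0,0],"angular":[0,0,0],"claw":-1},{"translation":[0,0,0],"angular":[0,0,0],"claw":-1}]'
cat >> h.py <<'E'
def held(P, lo, hi):
    s=bot.sense(); t=s['eef_pos'][:2]; h=P[...,2]; ax=R.from_euler('xyz',s['eef_rot']).as_matrix()
    d=(P[...,:2]-t); a=d@ax[:2,1]; b=d@ax[:2,0]   # a along fingers axis, b along tool x
    m=(np.abs(a)<.027)&(np.abs(b)<.036)&(h>lo)&(h<hi); q=P[m]
    e=m&((np.hypot(a,b)>.024))
    print('tcp',s['eef_pos'].round(4),'held n',m.sum(),'z',np.percentile(q[:,2],[2,50,98]).round(4),'b range',(b[m].min()*1000).round(1),(b[m].max()*1000).round(1))
    cs,_=cv2.findContours(m.astype(np.uint8),cv2.RETR_CCOMP,cv2.CHAIN_APPROX_NONE)
    for c in sorted(cs,key=cv2.contourArea)[-4:]:
        z=np.array([P[p[0][1],p[0][0]] for p in c]); z=z[np.isfinite(z[:,0])&(z[:,2]>lo)]
        if len(z)>30: print('contour',round(cv2.contourArea(c)),fitc(z[:,:2]))
E
python3 - <<'E'
from h import *
im,P=cloud('wrist'); save(im,'w7.png'); np.save('w7P.npy',P)
held(P,.125,.16)
E
```

```text
time: 23.55
eef_pos: [0.5467, -0.0013, 0.1386]
eef_rot: [3.141, -0.001, 1.855]
wrist_force: [-0.0, 0.8, -0.4]
grip_width: 0.057
grasp_force: 30.0
tcp [ 0.5467 -0.0008  0.1384] held n 8197 z [0.1365 0.1447 0.1484] b range -29.2 28.2
contour 1686 [546.7  -3.   13.1]
contour 9678 [546.7  -1.7  28.6]
```

View pics/w7.png

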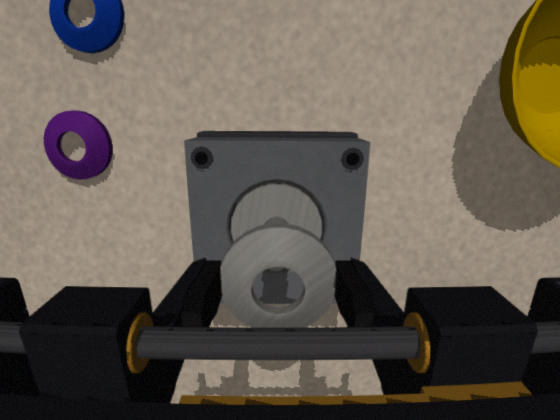

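The held washer is level at (285,278) with its hole at about (546.7, -2.2). The post is at (546.4, -4.1). Nudging -2 mm in y and lowering.

```bash
python3 -m jog '[{"translation":[-0.3,-2,0],"angular":[0,0,0],"claw":-1},{"translation":[0,0,-10],"angular":[0,0,0],"claw":-1},{"translation":[0,0,-8],"angular":[0,0,0],"claw":-1},{"translation":[0,0,-5],"angular":[0,0,0],"claw":-1},{"translation":[0,0,-4],"angular":[0,0,0],"claw":-1},{"translation":[0,0,-4],"angular":[0,0,0],"claw":-1},{"translation":[0,0,-4],"angular":[0,0,0],"claw":-1},{"translation":[0,0,-4],"angular":[0,0,0],"claw":-1},{"translation":[0,0,0],"angular":[0,0,0],"claw":-1}]'
```

```text
time: 24.5
eef_pos: [0.546, -0.0047, 0.0988]
eef_rot: [-3.141, -0.0, 1.854]
wrist_force: [-0.8, 0.1, -0.5]
grip_width: 0.057
grasp_force: 30.0
```

```bash
python3 -m jog '[{"translation":[0,0,-8],"angular":[0,0,0],"claw":-1},{"translation":[0,0,-8],"angular":[0,0,0],"claw":-1},{"translation":[0,0,-8],"angular":[0,0,0],"claw":-1},{"translation":[0,0,-6],"angular":[0,0,0],"claw":-1},{"translation":[0,0,-4],"angular":[0,0,0],"claw":-1},{"translation":[0,0,-2],"angular":[0,0,0],"claw":-1},{"translation":[0,0,-1],"angular":[0,0,0],"claw":-1},{"translation":[0,0,0],"angular":[0,0,0],"claw":-1}]'
```

```text
time: 25.3
eef_pos: [0.5464, -0.0047, 0.0624]
eef_rot: [3.141, 0.0, 1.854]
wrist_force: [-0.6, 0.5, -1.2]
grip_width: 0.0568
grasp_force: 30.0
```

```bash
python3 -m jog '[{"translation":[0,0,-1],"angular":[0,0,0],"claw":-1},{"translation":[0,0,0],"angular":[0,0,0],"claw":-1},{"translation":[0,0,0],"angular":[0,0,0],"claw":1},{"translation":[0,0,0],"angular":[0,0,0],"claw":1},{"translation":[0,0,0],"angular":[0,0,0],"claw":1},{"translation":[0,0,0],"angular":[0,0,0],"claw":1},{"translation":[0,0,10],"angular":[0,0,0],"claw":1},{"translation":[0,0,40],"angular":[0,0,0],"claw":1},{"translation":[0,0,40],"angular":[0,0,0],"claw":1},{"translation":[0,0,0],"angular":[0,0,0],"claw":1},{"translation":[0,0,0],"angular":[0,0,0],"claw":1}]'
cat >> h.py <<'E'
def stack(P,top):
    h=P[...,2]; c=(.5464,-.0041)
    r=np.hypot(P[...,0]-c[0],P[...,1]-c[1]); print('profile',[(int(a*1000),round(float(np.nanmedian(h[(r>a)&(r<a+.003)&(h<top+.004)&(h>.05)]))*1000,1)) for a in np.arange(.012,.042,.003)])
    q=P[near(P,c,.04)&(h>top-.010)&(h<top+.004)&~near(P,c,.0115)]; print('enclose',cv2.minEnclosingCircle(cv2.convexHull(q[:,:2].astype(np.float32)*1000)),len(q))
    for ang in range(0,360,60):
        u=np.array([np.cos(np.radians(ang)),np.sin(np.radians(ang))]); g=near(P,np.array(c)+.021*u,.005)&(h>.05)&(h<top+.005); print(ang,np.round(np.median(h[g])*1000,1),end='; ')
    print()
E
python3 - <<'E'
from h import *
im,P=cloud('wrist'); save(im,'w8.png'); print(bot.sense()['eef_pos']); stack(P,.071)
E
```

```text
time: 26.4
eef_pos: [0.5469, -0.0044, 0.1525]
eef_rot: [3.139, 0.0, 1.854]
wrist_force: [-0.1, -0.7, -0.9]
grip_width: 0.088
grasp_force: 0.0
[ 0.54603342 -0.00441487  0.15136215]
profile [(12, 70.0), (15, 69.8), (18, 68.5), (20, 66.9), (23, 65.3), (26, 63.6), (29, 56.6), (32, 55.7), (35, 56.0), (38, 56.4)]
enclose ((546.2835083007812, -6.009884834289551), 30.084463119506836) 3206
0 68.2; 60 67.1; 120 67.3; 180 68.0; 240 68.5; 300 67.3;
```

Washer 1 lies flat. Next is the rim-up washer at about (406, 206).

```bash
python3 -m jog '[{"translation":[-23.4,35.1,0],"angular":[0,0,0],"claw":1},{"translation":[-23.4,35.1,0],"angular":[0,0,0],"claw":1},{"translation":[-23.4,35.1,-10],"angular":[0,0,0],"claw":1},{"translation":[-23.4,35.1,-10],"angular":[0,0,0],"claw":1},{"translation":[-23.4,35.1,-10],"angular":[0,0,0],"claw":1},{"translation":[-23.4,35.1,-10],"angular":[0,0,0],"claw":1},{"translation":[0,0,0],"angular":[0,0,0],"claw":1},{"translation":[0,0,0],"angular":[0,0,0],"claw":1}]'
python3 - <<'E'
from h import *
im,P=cloud('wrist'); s=bot.sense(); print(s['eef_pos'],s['joint_pos'])
washers(P,[(406,206)])
E
```

```text
time: 27.25
eef_pos: [0.4046, 0.206, 0.1103]
eef_rot: [-3.139, 0.001, 1.857]
wrist_force: [0.5, 0.1, -0.2]
grip_width: 0.088
grasp_force: 0.0
[0.40566438 0.205134   0.11072731] [-0.94666425  0.4539469   0.46395465  2.15479093 -0.35029291  0.60587391
  0.05128988]
[404.9 206. ] 30.3 3544 [-1, -1, -1, 6, 9, 11, 13, 12, -1]
```

```bash
python3 -m jog '[{"translation":[0,0.6,-35],"angular":[0,0,0],"claw":1},{"translation":[0,0,-35],"angular":[0,0,0],"claw":1},{"translation":[0,0,-25],"angular":[0,0,0],"claw":1},{"translation":[0,0,-9.5],"angular":[0,0,0],"claw":1},{"translation":[0,0,0],"angular":[0,0,0],"claw":-1},{"translation":[0,0,0],"angular":[0,0,0],"claw":-1},{"translation":[0,0,0],"angular":[0,0,0],"claw":-1},{"translation":[0,0,0],"angular":[0,0,0],"claw":-1},{"translation":[0,0,0],"angular":[0,0,0],"claw":-1},{"translation":[0,0,0],"angular":[0,0,0],"claw":-1},{"translation":[0,0,0],"angular":[0,0,0],"claw":-1}]'
python3 -m jog '[{"translation":[0,0,20],"angular":[0,0,0],"claw":-1},{"translation":[0,0,40],"angular":[0,0,0],"claw":-1},{"translation":[0,0,40],"angular":[0,0,0],"claw":-1},{"translation":[0,0,35],"angular":[0,0,0],"claw":-1},{"translation":[23.4,-35,0],"angular":[0,0,0],"claw":-1},{"translation":[23.4,-35,0],"angular":[0,0,0],"claw":-1},{"translation":[23.4,-35,0],"angular":[0,0,0],"claw":-1},{"translation":[23.4,-35,0],"angular":[0,0,0],"claw":-1},{"translation":[23.4,-35,0],"angular":[0,0,0],"claw":-1},{"translation":[23.4,-35,0],"angular":[0,0,0],"claw":-1},{"translation":[0,0,0],"angular":[0,0,0],"claw":-1},{"translation":[0,0,0],"angular":[0,0,0],"claw":-1}]'
python3 - <<'E'
from h import *
im,P=cloud('wrist'); save(im,'w9.png')
held(P,.125,.16)
E
```

```text
time: 28.4
eef_pos: [0.4064, 0.2069, 0.0078]
eef_rot: [3.14, -0.001, 1.854]
wrist_force: [-0.2, -0.1, 8.5]
grip_width: 0.0578
grasp_force: 30.0
time: 29.6
eef_pos: [0.5462, -0.0042, 0.1419]
eef_rot: [-3.141, 0.0, 1.852]
wrist_force: [-0.6, 0.2, -1.6]
grip_width: 0.0574
grasp_force: 30.0
tcp [ 0.5456 -0.0028  0.1417] held n 8597 z [0.1366 0.1454 0.1482] b range -28.0 28.5
contour 1526 [545.9  -4.9  13.2]
contour 9920 [545.8  -3.8  28.6]
```

```bash
python3 -m jog '[{"translation":[0.5,-0.4,0],"angular":[0,0,0],"claw":-1},{"translation":[0,0,-10],"angular":[0,0,0],"claw":-1},{"translation":[0,0,-8],"angular":[0,0,0],"claw":-1},{"translation":[0,0,-5],"angular":[0,0,0],"claw":-1},{"translation":[0,0,-4],"angular":[0,0,0],"claw":-1},{"translation":[0,0,-4],"angular":[0,0,0],"claw":-1},{"translation":[0,0,-4],"angular":[0,0,0],"claw":-1},{"translation":[0,0,-5],"angular":[0,0,0],"claw":-1},{"translation":[0,0,0],"angular":[0,0,0],"claw":-1}]'
```

```text
time: 30.55
eef_pos: [0.5464, -0.0039, 0.1012]
eef_rot: [-3.141, -0.0, 1.854]
wrist_force: [0.2, -1.2, -1.7]
grip_width: 0.0573
grasp_force: 30.0
```

```bash
python3 -m jog '[{"translation":[0,0,-8],"angular":[0,0,0],"claw":-1},{"translation":[0,0,-7],"angular":[0,0,0],"claw":-1},{"translation":[0,0,-4],"angular":[0,0,0],"claw":-1},{"translation":[0,0,-2],"angular":[0,0,0],"claw":-1},{"translation":[0,0,-1],"angular":[0,0,0],"claw":-1},{"translation":[0,0,0],"angular":[0,0,0],"claw":-1}]'
```

```text
time: 31.15
eef_pos: [0.5468, -0.0039, 0.0798]
eef_rot: [3.142, 0.0, 1.854]
wrist_force: [-0.7, -0.1, -0.4]
grip_width: 0.0577
grasp_force: 30.0
```

```bash
python3 -m jog '[{"translation":[0,0,-1],"angular":[0,0,0],"claw":-1},{"translation":[0,0,-0.5],"angular":[0,0,0],"claw":-1},{"translation":[0,0,0],"angular":[0,0,0],"claw":-1}]'
python3 -m jog '[{"translation":[0,0,0],"angular":[0,0,0],"claw":1},{"translation":[0,0,0],"angular":[0,0,0],"claw":1},{"translation":[0,0,0],"angular":[0,0,0],"claw":1},{"translation":[0,0,0],"angular":[0,0,0],"claw":1},{"translation":[0,0,10],"angular":[0,0,0],"claw":1},{"translation":[0,0,40],"angular":[0,0,0],"claw":1},{"translation":[0,0,40],"angular":[0,0,0],"claw":1},{"translation":[0,0,0],"angular":[0,0,0],"claw":1},{"translation":[0,0,0],"angular":[0,0,0],"claw":1}]'
python3 - <<'E'
from h import *
im,P=cloud('wrist'); save(im,'w10.png'); print(bot.sense()['eef_pos']); stack(P,.085)
washers(P,[(424,354),(540,328)])
E
```

```text
time: 31.45
eef_pos: [0.547, -0.0039, 0.0788]
eef_rot: [3.141, -0.0, 1.854]
wrist_force: [-1.1, 0.6, 4.8]
grip_width: 0.0579
grasp_force: 30.0
time: 32.35
eef_pos: [0.5474, -0.0037, 0.1695]
eef_rot: [3.139, 0.0, 1.854]
wrist_force: [-0.4, -0.0, -0.1]
grip_width: 0.0884
grasp_force: 0.0
[ 0.54651169 -0.00360421  0.1683242 ]
profile [(12, 76.9), (15, 78.7), (18, 80.8), (20, 82.8), (23, 84.2), (26, 83.8), (29, 56.5), (32, 55.8), (35, 56.1), (38, 56.4)]
enclose ((546.804931640625, -4.4261603355407715), 30.2301082611084) 3610
0 81.6; 60 82.3; 120 82.2; 180 82.0; 240 82.0; 300 82.5; 
none [0.424 0.354]
none [0.54  0.328]
```

Run:
```python
from h import *
for n in ['top','scene']:
    P=np.load(n+'P.npy'); h=P[...,2]
    for lo,hi in [(.03,.1),(.1,.14),(.15,.2)]:
        q=P[near(P,(.34,.43),.09)&(h>lo)&(h<hi)]
        print(n,lo,len(q),q.min(0).round(3),q.max(0).round(3),fitc(q[:,:2]))
```

```text
top 0.03 185 [0.297 0.397 0.031] [0.366 0.438 0.1  ] [331.  433.3  34.9]
top 0.1 396 [0.296 0.397 0.1  ] [0.364 0.465 0.14 ] [330.4 431.3  28.3]
top 0.15 178 [0.315 0.417 0.151] [0.346 0.447 0.193] [330.6 431.   11.9]
scene 0.03 442 [0.313 0.409 0.03 ] [0.368 0.47  0.1  ] [330.7 433.6  34.5]
scene 0.1 391 [0.304 0.402 0.1  ] [0.368 0.469 0.14 ] [334.5 436.3  27.4]
scene 0.15 200 [0.317 0.42  0.15 ] [0.348 0.45  0.194] [332.5 435.3  12.2]
```

Bottle is at (331, 433), so yaw 106° clears it by about 30 mm. On to washer 3 (rim-down) at (424, 354).

```bash
python3 -m jog '[{"translation":[-13.7,39.8,0],"angular":[0,0,0],"claw":1},{"translation":[-13.7,39.8,0],"angular":[0,0,0],"claw":1},{"translation":[-13.7,39.8,0],"angular":[0,0,0],"claw":1},{"translation":[-13.7,39.8,-10],"angular":[0,0,0],"claw":1},{"translation":[-13.7,39.8,-10],"angular":[0,0,0],"claw":1},{"translation":[-13.7,39.8,-10],"angular":[0,0,0],"claw":1},{"translation":[-13.7,39.8,-10],"angular":[0,0,0],"claw":1},{"translation":[-13.7,39.8,-10],"angular":[0,0,0],"claw":1},{"translation":[-13.7,39.8,-10],"angular":[0,0,0],"claw":1},{"translation":[0,0,0],"angular":[0,0,0],"claw":1},{"translation":[0,0,0],"angular":[0,0,0],"claw":1}]'
python3 - <<'E'
from h import *
im,P=cloud('wrist'); save(im,'w11.png'); s=bot.sense(); print(s['eef_pos'],s['joint_pos'])
washers(P,[(424,354),(540,328)])
E
```

```text
time: 33.5
eef_pos: [0.4222, 0.3542, 0.1068]
eef_rot: [-3.139, 0.002, 1.856]
wrist_force: [0.2, -0.6, 1.0]
grip_width: 0.0884
grasp_force: 0.0
[0.42325587 0.35292131 0.10737605] [-1.12796737  0.59618222  0.46564164  1.91609744 -0.39009607  0.72131927
 -0.15102657]
[423.5 354.2] 30.2 3419 [-1, -1, -1, 13, 13, 10, 8, 6, -1]
[541.7 332.8] 29.7 1163 [-1, -1, 6, 9, 12, 13, 8, 0, -1]
```

```bash
python3 -m jog '[{"translation":[0.7,0.4,-35],"angular":[0,0,0],"claw":1},{"translation":[0,0,-35],"angular":[0,0,0],"claw":1},{"translation":[0,0,-24],"angular":[0,0,0],"claw":1},{"translation":[0,0,-10],"angular":[0,0,0],"claw":1},{"translation":[0,0,0],"angular":[0,0,0],"claw":-1},{"translation":[0,0,0],"angular":[0,0,0],"claw":-1},{"translation":[0,0,0],"angular":[0,0,0],"claw":-1},{"translation":[0,0,0],"angular":[0,0,0],"claw":-1},{"translation":[0,0,0],"angular":[0,0,0],"claw":-1},{"translation":[0,0,0],"angular":[0,0,0],"claw":-1},{"translation":[0,0,0],"angular":[0,0,0],"claw":-1}]'
python3 -m jog '[{"translation":[0,0,20],"angular":[0,0,0],"claw":-1},{"translation":[0,0,40],"angular":[0,0,0],"claw":-1},{"translation":[0,0,40],"angular":[0,0,0],"claw":-1},{"translation":[0,0,40],"angular":[0,0,0],"claw":-1},{"translation":[13.7,-39.8,0],"angular":[0,0,0],"claw":-1},{"translation":[13.7,-39.8,0],"angular":[0,0,0],"claw":-1},{"translation":[13.7,-39.8,0],"angular":[0,0,0],"claw":-1},{"translation":[13.7,-39.8,0],"angular":[0,0,0],"claw":-1},{"translation":[13.7,-39.8,0],"angular":[0,0,0],"claw":-1},{"translation":[13.7,-39.8,0],"angular":[0,0,0],"claw":-1},{"translation":[13.7,-39.8,0],"angular":[0,0,0],"claw":-1},{"translation":[13.7,-39.8,0],"angular":[0,0,0],"claw":-1},{"translation":[13.7,-39.8,0],"angular":[0,0,0],"claw":-1},{"translation":[0,0,0],"angular":[0,0,0],"claw":-1},{"translation":[0,0,0],"angular":[0,0,0],"claw":-1}]'
python3 - <<'E'
from h import *
im,P=cloud('wrist'); save(im,'w12.png')
held(P,.127,.16)
E
```

```text
time: 34.65
eef_pos: [0.4248, 0.3552, 0.0054]
eef_rot: [3.14, -0.001, 1.854]
wrist_force: [-0.5, -0.2, 6.8]
grip_width: 0.0571
grasp_force: 30.0
time: 36.15
eef_pos: [0.5474, -0.0043, 0.1445]
eef_rot: [3.142, -0.0, 1.852]
wrist_force: [0.6, 0.3, -1.0]
grip_width: 0.0565
grasp_force: 30.0
tcp [ 0.5471 -0.0027  0.1443] held n 8234 z [0.1412 0.1491 0.1529] b range -31.1 28.0
contour 1680 [547.2  -5.1  13.1]
contour 9718 [547.4  -4.5  29. ]
```

```bash
python3 -m jog '[{"translation":[-0.5,0.2,-10],"angular":[0,0,0],"claw":-1},{"translation":[0,0,-10],"angular":[0,0,0],"claw":-1},{"translation":[0,0,-5],"angular":[0,0,0],"claw":-1},{"translation":[0,0,-4],"angular":[0,0,0],"claw":-1},{"translation":[0,0,-4],"angular":[0,0,0],"claw":-1},{"translation":[0,0,-4],"angular":[0,0,0],"claw":-1},{"translation":[0,0,-3],"angular":[0,0,0],"claw":-1},{"translation":[0,0,0],"angular":[0,0,0],"claw":-1}]'
python3 -m jog '[{"translation":[0,0,-4],"angular":[0,0,0],"claw":-1},{"translation":[0,0,-4],"angular":[0,0,0],"claw":-1},{"translation":[0,0,-3],"angular":[0,0,0],"claw":-1},{"translation":[0,0,-1.5],"angular":[0,0,0],"claw":-1},{"translation":[0,0,0],"angular":[0,0,0],"claw":-1}]'
```

```text
time: 37.0
eef_pos: [0.5468, -0.0033, 0.104]
eef_rot: [-3.141, -0.0, 1.854]
wrist_force: [0.2, 0.4, -1.7]
grip_width: 0.0567
grasp_force: 30.0
time: 37.5
eef_pos: [0.5468, -0.0033, 0.0916]
eef_rot: [-3.141, -0.0, 1.854]
wrist_force: [-0.3, -0.1, -0.3]
grip_width: 0.0568
grasp_force: 30.0
```

```bash
python3 -m jog '[{"translation":[0,0,-0.7],"angular":[0,0,0],"claw":-1},{"translation":[0,0,-0.7],"angular":[0,0,0],"claw":-1},{"translation":[0,0,0],"angular":[0,0,0],"claw":-1}]'
python3 -m jog '[{"translation":[0,0,0],"angular":[0,0,0],"claw":1},{"translation":[0,0,0],"angular":[0,0,0],"claw":1},{"translation":[0,0,0],"angular":[0,0,0],"claw":1},{"translation":[0,0,0],"angular":[0,0,0],"claw":1},{"translation":[0,0,10],"angular":[0,0,0],"claw":1},{"translation":[0,0,40],"angular":[0,0,0],"claw":1},{"translation":[0,0,40],"angular":[0,0,0],"claw":1},{"translation":[0,0,0],"angular":[0,0,0],"claw":1},{"translation":[0,0,0],"angular":[0,0,0],"claw":1}]'
python3 - <<'E'
from h import *
im,P=cloud('wrist'); save(im,'w13.png'); print(bot.sense()['eef_pos']); stack(P,.099)
E
```

```text
time: 37.8
eef_pos: [0.5471, -0.0033, 0.0905]
eef_rot: [3.141, 0.0, 1.854]
wrist_force: [-0.5, -0.2, -0.4]
grip_width: 0.0568
grasp_force: 30.0
time: 38.7
eef_pos: [0.5476, -0.0031, 0.1816]
eef_rot: [3.139, -0.0, 1.854]
wrist_force: [-0.4, -0.2, 0.4]
grip_width: 0.0879
grasp_force: 0.0
[ 0.54672516 -0.00301245  0.18043941]
profile [(12, 97.9), (15, 98.1), (18, 96.9), (20, 95.2), (23, 93.6), (26, 91.4), (29, 56.7), (32, 55.9), (35, 56.1), (38, 56.4)]
enclose ((546.8536987304688, -3.992380380630493), 30.268630981445312) 3632
0 96.4; 60 96.2; 120 96.1; 180 95.8; 240 95.8; 300 95.9;
```

```bash
python3 -m jog '[{"translation":[-0.8,41.6,0],"angular":[0,0,0],"claw":1},{"translation":[-0.8,41.6,0],"angular":[0,0,0],"claw":1},{"translation":[-0.8,41.6,0],"angular":[0,0,0],"claw":1},{"translation":[-0.8,41.6,-10],"angular":[0,0,0],"claw":1},{"translation":[-0.8,41.6,-15],"angular":[0,0,0],"claw":1},{"translation":[-0.8,41.6,-15],"angular":[0,0,0],"claw":1},{"translation":[-0.8,41.6,-15],"angular":[0,0,0],"claw":1},{"translation":[-0.8,41.6,-15],"angular":[0,0,0],"claw":1},{"translation":[0,0,0],"angular":[0,0,0],"claw":1},{"translation":[0,0,0],"angular":[0,0,0],"claw":1}]'
python3 - <<'E'
from h import *
im,P=cloud('wrist'); save(im,'w14.png'); s=bot.sense(); print(s['eef_pos'],s['joint_pos'])
washers(P,[(540,330)])
E
```

```text
time: 39.75
eef_pos: [0.5392, 0.3296, 0.1084]
eef_rot: [-3.138, 0.001, 1.856]
wrist_force: [0.5, -0.1, -0.1]
grip_width: 0.0883
grasp_force: 0.0
[0.54015773 0.32801278 0.10926776] [-0.94188952  0.71016346  0.47177421  1.6971471  -0.40894933  0.83642965
 -0.00664241]
[539.6 328.2] 30.2 3626 [-1, -1, -1, 6, 9, 11, 13, 12, -1]
```

```bash
python3 -m jog '[{"translation":[0,-0.3,-35],"angular":[0,0,0],"claw":1},{"translation":[0,0,-35],"angular":[0,0,0],"claw":1},{"translation":[0,0,-24],"angular":[0,0,0],"claw":1},{"translation":[0,0,-9],"angular":[0,0,0],"claw":1},{"translation":[0,0,0],"angular":[0,0,0],"claw":-1},{"translation":[0,0,0],"angular":[0,0,0],"claw":-1},{"translation":[0,0,0],"angular":[0,0,0],"claw":-1},{"translation":[0,0,0],"angular":[0,0,0],"claw":-1},{"translation":[0,0,0],"angular":[0,0,0],"claw":-1},{"translation":[0,0,0],"angular":[0,0,0],"claw":-1},{"translation":[0,0,0],"angular":[0,0,0],"claw":-1}]'
python3 -m jog '[{"translation":[0,0,20],"angular":[0,0,0],"claw":-1},{"translation":[0,0,40],"angular":[0,0,0],"claw":-1},{"translation":[0,0,40],"angular":[0,0,0],"claw":-1},{"translation":[0,0,40],"angular":[0,0,0],"claw":-1},{"translation":[0.8,-41.5,0],"angular":[0,0,0],"claw":-1},{"translation":[0.8,-41.5,0],"angular":[0,0,0],"claw":-1},{"translation":[0.8,-41.5,0],"angular":[0,0,0],"claw":-1},{"translation":[0.8,-41.5,0],"angular":[0,0,0],"claw":-1},{"translation":[0.8,-41.5,0],"angular":[0,0,0],"claw":-1},{"translation":[0.8,-41.5,0],"angular":[0,0,0],"claw":-1},{"translation":[0.8,-41.5,0],"angular":[0,0,0],"claw":-1},{"translation":[0.8,-41.5,0],"angular":[0,0,0],"claw":-1},{"translation":[0,0,0],"angular":[0,0,0],"claw":-1},{"translation":[0,0,0],"angular":[0,0,0],"claw":-1}]'
python3 - <<'E'
from h import *
im,P=cloud('wrist'); save(im,'w15.png')
held(P,.127,.162)
E
```

```text
time: 40.9
eef_pos: [0.5412, 0.3296, 0.0088]
eef_rot: [3.14, -0.001, 1.854]
wrist_force: [-2.2, -1.1, 7.1]
grip_width: 0.0583
grasp_force: 30.0
time: 42.3
eef_pos: [0.547, -0.0038, 0.1478]
eef_rot: [3.141, -0.0, 1.851]
wrist_force: [0.5, 0.6, -0.1]
grip_width: 0.0584
grasp_force: 30.0
tcp [ 0.547  -0.0022  0.1476] held n 8520 z [0.1416 0.1504 0.1532] b range -28.8 28.0
contour 1511 [546.8  -4.6  13.1]
contour 9832 [547.1  -3.7  28.7]
```

```bash
python3 -m jog '[{"translation":[-0.5,-0.6,-10],"angular":[0,0,0],"claw":-1},{"translation":[0,0,-8],"angular":[0,0,0],"claw":-1},{"translation":[0,0,-5],"angular":[0,0,0],"claw":-1},{"translation":[0,0,-4],"angular":[0,0,0],"claw":-1},{"translation":[0,0,-4],"angular":[0,0,0],"claw":-1},{"translation":[0,0,-3],"angular":[0,0,0],"claw":-1},{"translation":[0,0,0],"angular":[0,0,0],"claw":-1}]'
python3 -m jog '[{"translation":[0,0,-2],"angular":[0,0,0],"claw":-1},{"translation":[0,0,-2],"angular":[0,0,0],"claw":-1},{"translation":[0,0,-1],"angular":[0,0,0],"claw":-1},{"translation":[0,0,-0.7],"angular":[0,0,0],"claw":-1},{"translation":[0,0,0],"angular":[0,0,0],"claw":-1}]'
```

```text
time: 43.05
eef_pos: [0.5463, -0.0034, 0.1131]
eef_rot: [-3.141, -0.0, 1.854]
wrist_force: [-0.4, -0.0, -1.2]
grip_width: 0.0583
grasp_force: 30.0
time: 43.55
eef_pos: [0.5465, -0.0034, 0.1078]
eef_rot: [-3.142, -0.0, 1.854]
wrist_force: [-1.0, -0.4, -0.4]
grip_width: 0.0584
grasp_force: 30.0
```

```bash
python3 -m jog '[{"translation":[0,0,-0.6],"angular":[0,0,0],"claw":-1},{"translation":[0,0,-0.4],"angular":[0,0,0],"claw":-1},{"translation":[0,0,0],"angular":[0,0,0],"claw":-1}]'
python3 -m jog '[{"translation":[0,0,0],"angular":[0,0,0],"claw":1},{"translation":[0,0,0],"angular":[0,0,0],"claw":1},{"translation":[0,0,0],"angular":[0,0,0],"claw":1},{"translation":[0,0,0],"angular":[0,0,0],"claw":1},{"translation":[0,0,10],"angular":[0,0,0],"claw":1},{"translation":[0,0,40],"angular":[0,0,0],"claw":1},{"translation":[0,0,40],"angular":[0,0,0],"claw":1},{"translation":[0,0,0],"angular":[0,0,0],"claw":1},{"translation":[0,0,0],"angular":[0,0,0],"claw":1}]'
python3 - <<'E'
from h import *
im,P=cloud('wrist'); save(im,'w16.png'); print(bot.sense()['eef_pos']); stack(P,.113)
im,P=cloud('scene'); save(cv2.resize(im[110:330,170:450],(760,597)),'s2.png')
h=P[...,2]; q=P[near(P,(.43,-.277),.03)&(h>.1)]; print('feeler',q.min(0).round(3),q.max(0).round(3))
E
```

```text
time: 43.85
eef_pos: [0.5466, -0.0034, 0.1076]
eef_rot: [3.141, -0.001, 1.854]
wrist_force: [-2.6, 0.5, 9.7]
grip_width: 0.0581
grasp_force: 30.0
time: 44.75
eef_pos: [0.5471, -0.0032, 0.1978]
eef_rot: [3.139, -0.0, 1.854]
wrist_force: [-0.3, 0.8, -1.6]
grip_width: 0.0881
grasp_force: 0.0
[ 0.54623438 -0.00316514  0.19668343]
profile [(12, 104.3), (15, 106.7), (18, 108.7), (20, 110.7), (23, 112.1), (26, 111.4), (29, 56.7), (32, 55.8), (35, 56.1), (38, 56.5)]
enclose ((546.3247680664062, -3.9606597423553467), 30.219074249267578) 3906
0 109.8; 60 109.8; 120 109.9; 180 110.0; 240 109.6; 300 109.6; Traceback (most recent call last):
  File "<stdin>", line 4, in <module>
    return umr_minimum(a, axis, None, out, keepdims, initial, where)
ValueError: zero-size array to reduction operation minimum which has no identity
```

View pics/s2.png

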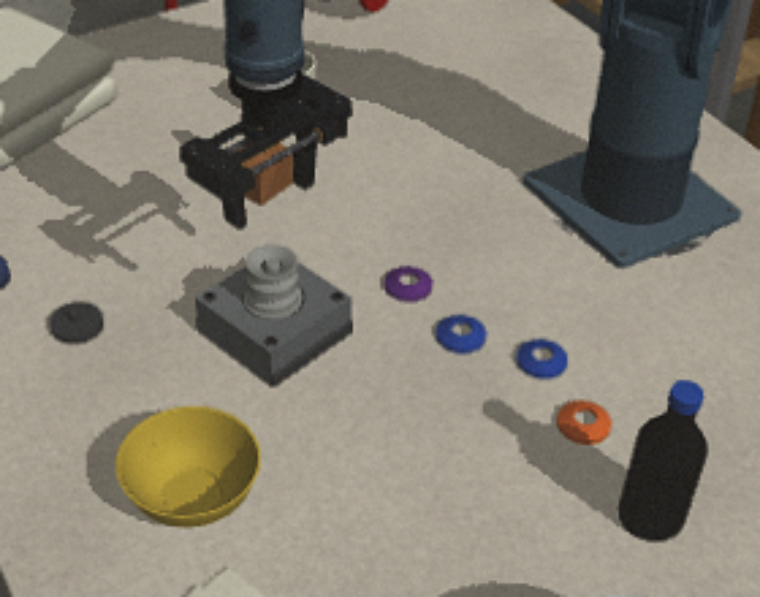

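The stack of four alternates and stands upright at (285,275) in the crop, and no grey washers are left on the bench. The gripper hides the feeler, so I'll back off and check it.

```bash
python3 -m jog '[{"translation":[-10,30,20],"angular":[0,0,0],"claw":1},{"translation":[-10,40,10],"angular":[0,0,0],"claw":1},{"translation":[-10,40,0],"angular":[0,0,0],"claw":1},{"translation":[0,40,0],"angular":[0,0,0],"claw":1},{"translation":[0,0,0],"angular":[0,0,0],"claw":1}]'
python3 - <<'E'
from h import *
for n in ['scene','top']:
    im,P=cloud(n); h=P[...,2]; q=P[near(P,(.43,-.277),.04)&(h>.1)]
    if len(q): print(n,'feeler',len(q),q.min(0).round(3),q.max(0).round(3))
    stack(P,.113)
E
```

```text
time: 45.35
eef_pos: [0.5148, 0.1532, 0.2252]
eef_rot: [-3.139, -0.002, 1.863]
wrist_force: [0.4, 0.1, -1.0]
grip_width: 0.0881
grasp_force: 0.0
scene feeler 104 [ 0.418 -0.286  0.1  ] [ 0.444 -0.258  0.161]
profile [(12, 105.8), (15, 106.7), (18, 108.5), (20, 99.0), (23, 97.0), (26, 88.7), (29, 86.8), (32, 56.5), (35, 56.3), (38, 57.7)]
enclose ((545.75439453125, -4.597553730010986), 32.86334228515625) 184
0 102.7; 60 69.6; 120 93.9; 180 111.4; 240 112.1; 300 108.7; 
top feeler 125 [ 0.416 -0.289  0.11 ] [ 0.441 -0.265  0.159]
profile [(12, 103.9), (15, 105.6), (18, 108.3), (20, 109.4), (23, 111.6), (26, 108.9), (29, 57.7), (32, 53.9), (35, 55.4), (38, 55.4)]
enclose ((546.2547607421875, -5.230152606964111), 29.975488662719727) 332
0 109.9; 60 110.2; 120 111.4; 180 108.6; 240 106.7; 300 107.8;
```

Feeler is upright in its stand (top at about 0.157 m) and the stack is intact. Handing in.

```bash
python3 -c "
from plant import bot
print(bot.job_done())"
```

```text
the job is handed in; nothing more can be done
None
```

The job is handed in at about 45 s of the 210 s allowed: the feeler found no bush in the socket and is back in its stand, the arbor is seated flush, and all four washers are stacked flat on the post in alternation, bottom one wide rim down.

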